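# Weigh a refill tin on the spring hand scale and set it in the collection tray

### The arm

A 6-joint arm with a two-finger parallel gripper is mounted at the origin on a cart in front of the work surface, level with it; the furniture and walls round the work are solid. World frame = base frame: x ahead of the robot, y to its left, z up, the work surface at z = 0. Lengths are in mm, angles in rad, forces in N, time in s.
With the tool pointing down it reaches from about 275 to 750 mm from the base axis. Payload 10.2 kg.
Tool frame: the origin (TCP) lies at the very end of the fingers, on their centre line; the grasp point (between the pads) lies 19 mm behind it; x points along the fingers, y is the direction in which the jaws open and shut, and the axes are right-handed (so a half turn about x gives the same grasp; the last joint's range is limited). The gripper opens to 85 mm and grips with 20 to 120 N. Pads are 22 mm wide; open, the fingers measure 114 mm over their backs; the gripper's body (76 mm by 85 mm) begins 54 mm behind the grasp point. The pads swing forward as they close: fully open they stand 13 mm farther back than shut.
Start: joints at [-1.531, 0.313, 1.498, -0, 1.331, -0.223], TCP at [136.374, -506.984, 200.994] pointing down, gripper open.
Joint ranges: [-2.94, 2.94], [-0.97, 2.17], [0.19, 2.56], [-1.23, 4.37], [0.02, 3.11], [-2.88, 2.88]. Speed limits (rad/s): [2.39, 2.39, 3.01, 3.14, 3.14, 3.14].

### API

Orientations are given as a unit quaternion [w, x, y, z].
In Python, from rig import ctrl, viewer, finish_job gives the robot as it stands.
- The arm moves only by the tool carry_out, never from a script. Its argument "targets" is a list of rows, each an object of numbers: "x", "y", "z": the shift along the world's x, y, z in m; "ax", "ay", "az": the turn, a rotation vector about the world's x, y, z in rad; "hand": the opening, from -1 (shut) to 1 (fully open). A call has 1 to 5 rows; each row is the pose to reach, as a shift and turn from the pose commanded when the call began; what a row does not reach only later rows make up. A row lasts 1/8 s, in which the tool goes at most 62.5 mm and 10.7 degrees, less where a joint would pass 70% of its speed; a pose out of reach is approached as far as the arm can. A call with a gripper value outside its range is refused whole. The fingers move at their own pace and stop on an object; "grip_force" is the grip in N (left out, the last holds). Time passes only in rows, so rows that repeat a pose let the fingers close. It gives the time, the measured TCP pose, the force and the opening at its end, in the units of the state.
- ctrl.sense(): the state, without advancing time (a new reading comes with each control period).
- viewer.capture(name): name is "side" or "top" or "wrist"; returns the picture (480x640x3 uint8, blue, green, red); there is no depth.
- viewer.camera_info(name): a dict with "fx", "fy", "cx", "cy" (pixels), "R" (3x3) and "t" (3): a world point X has camera coordinates R X + t. Camera axes: x right, y down, z forward; pixel columns grow to the right and rows downward; lengths in mm; the calibration is good to about 2 mm. A picture is of the moment at which its call begins: read the wrist's pose just before it. camera_info takes no time and is no camera call; for the wrist camera it gives the pose at the moment of the call.
- finish_job(): hands the job in, once; it reports no verdict.
The state is a dict: "time_s": time; "joints": joint angles; "dq": joint speeds; "tau": joint torques, N m; "eef_pos": TCP position; "ee_rot": TCP orientation; "force": force on the tool from outside, world axes, zero at the start; "wrist_torque": the same for the moment, N m; "grip_width": opening from 0.0 (shut) to 1.0 (fully open).
Only numpy, scipy, OpenCV 4.12 (cv2) and the standard library are available. Lean on these libraries where they do the work, as an engineer would, in place of code of your own. Each camera call takes 0.05 s, during which the arm holds its last target. There are 200 camera calls.

### The job

Weigh the handled refill tin: take the spring hand scale out of its stand, catch the tin's wire handle with the hook and raise it slowly until the tin hangs only about 1 cm clear of the counter where it stood, holding it still there for at least a second so that the reading settles. Then, still on the hook and never more than 3 cm up, carry it into the round wooden tray, set it down gently, unhook it without dragging it, and hang the scale back in its stand. Never jerk the spring to its end stop, press the hook on the tin or touch the tin by hand, and leave the other goods alone.

Things in the scene. Friction and masses are not known exactly. Their poses are not given: they have to be found in the camera images.
- scale: Tubular spring hand scale, loose, hanging upright in the stand, 0.16 kg. Origin on its axis at the underside of its black collar (46 mm across, 7 mm thick); z up, x is the way its hook opens, red pointer on the -x side. Above the collar a black grip, below it a tube 29 mm across down to 78 mm, then a sprung steel hook that ends 137.5 mm below the origin when unloaded.
- scale_grip (a point): Centre of the scale's black rubber grip: 18 mm thick (along the scale's x), 54 mm wide (along y), 46 mm tall; 36 mm above the scale's origin, grip spans 12 to 58 mm above it. Axes as the scale.
- hook_seat (a point): Lowest point of the hook's inside, on the scale's axis, where a hung handle settles; 130.5 mm below the scale's origin plus the extension. 7 mm wire, underside 7 mm lower. Tip 20 mm ahead (+x) and 22 mm higher. A 5 mm wire passes over the tip into the mouth (moving to the scale's -x) or out when its centre is 28 to 37 mm above this point (30 is good).
- scale_hook (a joint): Extension of the scale's spring, m: 0 unloaded, grows as the hook is pulled down, 120 N/m (about 82 mm per kg), end stop at 0.070.
- pail: Low round lidded refill tin (dark teal with a bright metal lid), loose, 105 mm across, 44 mm high to the top of the lid, with a stiff wire handle fixed upright. Origin under its centre; z up. The handle stands in the tin's y-z plane, so the hook enters along x (either way round). Its mass is hidden: 0.28 to 0.78 kg.
- bail (a point): Top of the tin's wire handle (centre of the 5 mm wire), 98 mm above the underside and 54 mm above the lid; the wire slopes gently down to both sides along y, 113 mm between its feet on the tin's sides.
- stand: Steel bench stand of the scale, fixed: base 110 x 96 x 10 mm, post at the back (+x of the stand), two level tines 32 mm apart, tops 162 mm high; the scale's tube hangs between them, collar on top, hook opening towards the post. Origin on the counter under the cradle's middle. The front (-x of the stand) is open: the scale goes in and out there.
- cradle (a point): Middle of the stand's cradle, level with the top of its tines, where the scale's origin belongs. The tines carry a lip 5 mm high 30 to 35 mm in front of here and flare outward to 51 mm in front: lift the collar at least 8 mm before drawing the scale out, or lift it 85 mm straight up, where the tube is above the tines and only the flat hook is left between them, and then draw it out.
- tray: Round wooden collection tray, fixed, 154 mm across outside, 144 mm inside, rim 9 mm above the counter. Origin under its centre on the counter.
- tray_floor (a point): Centre of the tray's inner floor, 4 mm above the counter.
- tin_4: Tin at the left, 75 mm across, 110 mm high; leave alone. Origin under its centre.
- call_bell: Brass counter bell at the far right with black foot, 72 mm across, 61 mm high; leave alone. Origin under its centre.
- jar_3: Jar with grey lid at the right, 97 mm across, 135 mm high; leave alone. Origin under its centre.
- spice_jar_2: Small spice jar at the right, 46 mm across, 97 mm high; leave alone. Origin under its centre.
- tin_2: Small tin at the right, 57 mm across, 72 mm high; leave alone. Origin under its centre.
- spice_jar_1: Small spice jar with red lid at the left, 45 mm across, 106 mm high; leave alone. Origin under its centre.
- box_3: Green biscuit carton at the right, 53 x 179 x 113 mm; leave alone. Origin under its centre.

How it is judged:
By the outcome, as a careful person would: the job done as asked, in the order asked, and still so for the second after the job is handed in, with the robot touching nothing.
It also fails if it takes over 72 s, if anything falls off the work surface, if the arm or the gripper's body presses on something with over 40 N, if the wrist force passes 120 N, or if a joint passes its speed limit or range.

## Working session

There is one attempt and no reset: what is moved stays moved. The work goes in short steps, Python scripts to look and compute and a tool call to move; the robot and the scene stay as the last step left them, time stands still between calls to the robot, and variables do not carry over. Pictures are saved under pics/ and viewed, about 8 in all and at most 12, crops included, and the job is handed in when it is done.

Besides the shell and the picture viewer there is one more tool, called as name([rows], argument=value, ...), one row to a line, values as JSON. carry_out: Moves the arm, as the interface text tells. Its arguments: {"type":"object","properties":{"targets":{"type":"array"},"grip_force":{"type":"number"}},"required":["targets"]}

```bash
ls; mkdir -p pics; python3 - <<'E'
from rig import ctrl, viewer
import cv2, numpy as np
s=ctrl.sense(); print(s['time_s'],s['eef_pos'],s['ee_rot'],s['grip_width'],s['force'])
for n in ('side','top'):
    c=viewer.camera_info(n); print(n,c['fx'],c['cx'],c['cy'],np.round(c['R'],3).tolist(),np.round(c['t'],1), np.round(-np.array(c['R']).T@np.array(c['t']),0))
    cv2.imwrite(f'pics/{n}0.png',viewer.capture(n))
E
```

```text
pics
0.0 [ 136.37690082 -506.68160056  200.44385553] [ 0.0922126   0.70105719  0.09310237 -0.70096191] 1.0013754329698217 [-0.67172157  0.3161088  -1.20135271]
side 477.3892650698671 322.4464783487626 239.1945687469001 [[-0.993, 0.118, -0.022], [0.085, 0.564, -0.821], [-0.084, -0.817, -0.57]] [ 486.6   30.1 1583.1] [ 614. 1219.  938.]
top 575.4945487824049 317.4472881785218 233.64369101574692 [[0.479, -0.878, 0.008], [-0.838, -0.46, -0.293], [0.261, 0.134, -0.956]] [-169.   473.9 1588.7] [  63. -143. 1659.]
```

View pics/side0.png

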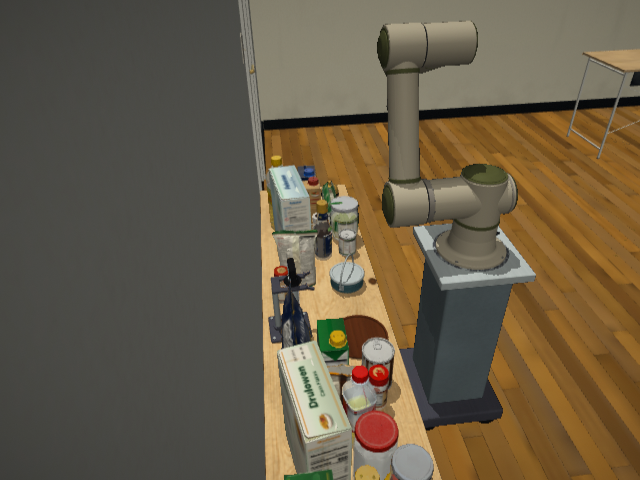

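View pics/top0.png

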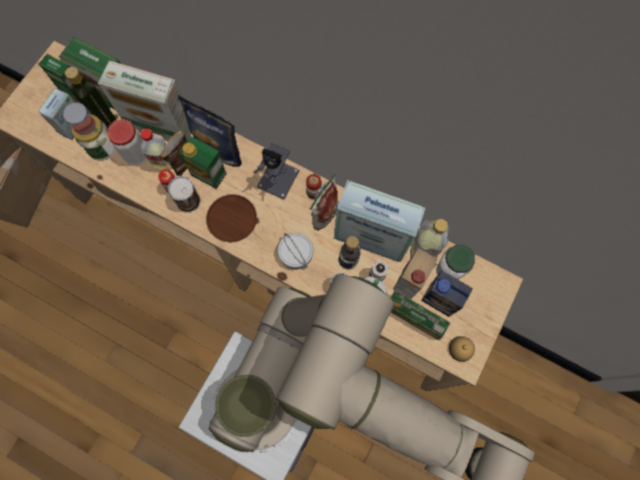

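The side view shows the stand at about (290,290), the teal tin at (347,277) and the tray at (365,335). The top view shows the stand at (275,170), the tin at (295,250) and the tray at (232,218). Next I'll zoom in on both and take first estimates.

```bash
cat > h.py <<'E'
import numpy as np, cv2
from rig import ctrl, viewer
def ray(ci,u,v):
    R=np.array(ci['R']);t=np.array(ci['t'])
    return -R.T@t, R.T@np.array([(u-ci['cx'])/ci['fx'],(v-ci['cy'])/ci['fy'],1.])
def onz(ci,u,v,z):
    o,d=ray(ci,u,v); return o+d*(z-o[2])/d[2]
def proj(ci,X):
    c=np.array(ci['R'])@np.array(X,float)+np.array(ci['t'])
    return np.array([c[0]/c[2]*ci['fx']+ci['cx'],c[1]/c[2]*ci['fy']+ci['cy']])
E
python3 - <<'E'
from h import *
t=cv2.imread('pics/top0.png');s=cv2.imread('pics/side0.png')
a=cv2.resize(t[130:290,180:340],(600,600),interpolation=cv2.INTER_CUBIC)
b=cv2.resize(s[220:390,260:410],(200,227))
cv2.imwrite('pics/c1.png',a)
c=viewer.camera_info('top');cs=viewer.camera_info('side')
for n,u,v,z in [('tray',232,218,9),('pail',295,250,44),('tines',272,155,160),('base',278,180,10)]: print(n,onz(c,u,v,z).round())
for n,u,v,z in [('tray',365,335,9),('pail',347,270,44)]: print(n,onz(cs,u,v,z).round())
E
```

```text
tray [433. 338.   9.]
pail [429. 116.  44.]
tines [616. 292. 160.]
base [607. 277.  10.]
tray [418. 345.   9.]
pail [428. 110.  44.]
```

View pics/c1.png

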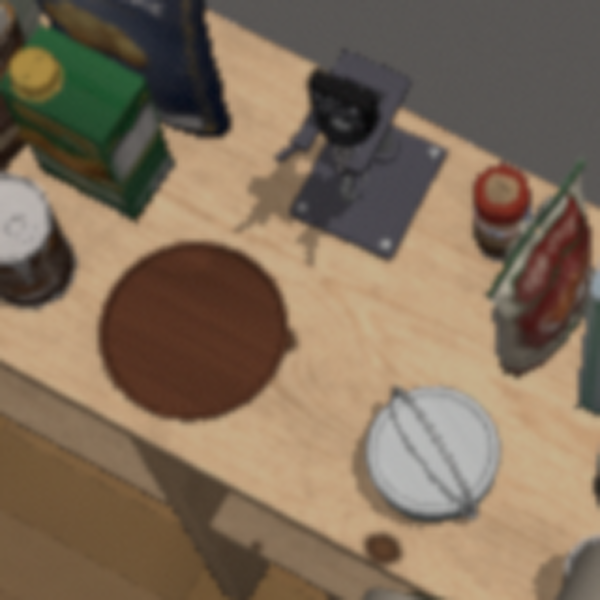

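```bash
python3 - <<'E'
from h import *
t=cv2.imread('pics/top0.png')
c=viewer.camera_info('top')
P=lambda u,v,z: onz(c,180+u/3.75,130+v/3.75,z)
A,B,C=P(447,152,10),P(388,258,10),P(292,212,10)
print('base',A.round(),B.round(),C.round(),np.linalg.norm(A-B),np.linalg.norm(B-C),'centre',((A+C)/2).round(1), 'dirBA',np.degrees(np.arctan2(*(A-B)[[1,0]])),'dirBC',np.degrees(np.arctan2(*(C-B)[[1,0]])))
f1,f2=P(398,392,35),P(472,510,35);print('feet',f1.round(),f2.round(),np.linalg.norm(f1-f2),np.degrees(np.arctan2(*(f1-f2)[[1,0]])),(f1+f2)/2)
h=cv2.cvtColor(t,cv2.COLOR_BGR2HSV)
def fit(m,x0,y0,x1,y1,z):
    k=np.zeros_like(m);k[y0:y1,x0:x1]=m[y0:y1,x0:x1]
    cs,_=cv2.findContours(k,0,cv2.CHAIN_APPROX_NONE);q=max(cs,key=cv2.contourArea)
    pts=np.array([onz(c,u,v,z)[:2] for u,v in q[:,0]],np.float32); return cv2.minEnclosingCircle(pts),cv2.fitEllipse(pts)
print('tray',fit(cv2.inRange(h,(0,90,20),(15,255,110)),203,190,260,245,9))
print('lid',fit(cv2.inRange(h,(0,0,120),(180,45,255)),274,230,316,270,44))
for q in [(285,155),(312,75),(345,105)]: print(P(*q,162).round())
E
```

```text
base [666. 235.  10.] [562. 232.  10.] [559. 321.  10.] 104.787791975997 88.79049815824732 centre [612.5 278.   10. ] dirBA 1.8568106234352486 dirBC 91.87488043199005
feet [460. 164.  35.] [405.  67.  35.] 111.97611996758168 60.249444612062454 [432.28693985 115.2827583   35.        ]
tray (((435.76025390625, 337.8992919921875), 78.46888732910156), ((433.35565185546875, 340.1535949707031), (146.79368591308594, 149.3967742919922), 13.979557037353516))
lid (((430.7080078125, 116.79240417480469), 53.12541198730469), ((430.638427734375, 117.84326934814453), (99.58695983886719, 102.16541290283203), 44.540618896484375))
[550. 306. 162.]
[617. 321. 162.]
[607. 287. 162.]
```

```bash
python3 - <<'E'
from h import *
from scipy.spatial.transform import Rotation as Ro
s=ctrl.sense();w,x,y,z=s['ee_rot'];R=Ro.from_quat([x,y,z,w]).as_matrix();print(R.round(3))
yw=np.degrees(np.arctan2(R[1,1],R[0,1]));print('tool y yaw',yw,'j1',np.degrees(s['joints'][0]),'j6',np.degrees(s['joints'][5]))
c=viewer.camera_info('wrist');p=-np.array(c['R']).T@np.array(c['t']);print('cam offset in tool',R.T@(p-s['eef_pos']),'cam axes in tool\n',(np.array(c['R'])@R).round(2),c['fx'],c['cx'],c['cy'])
E
```

```text
[[-0.     0.26  -0.966]
 [ 0.001 -0.966 -0.26 ]
 [-1.    -0.001 -0.   ]]
tool y yaw -74.94177015380045 j1 -87.7422010309633 j6 -12.800587427947551
cam offset in tool [-174.83823968   -0.33478765  -84.18906763] cam axes in tool
 [[-0.    1.   -0.  ]
 [-0.33  0.    0.94]
 [ 0.94  0.    0.33]] 385.73353216719613 323.84993847187485 237.395471052011
```

carry_out([
  {"x": 0.01, "y": 0.02, "z": 0.05, "az": 0.13},
  {"x": 0.03, "y": 0.04, "z": 0.1, "az": 0.27},
  {"x": 0.06, "y": 0.07, "z": 0.14, "az": 0.4},
  {"x": 0.1, "y": 0.11, "z": 0.15, "az": 0.53},
  {"x": 0.14, "y": 0.155, "z": 0.15, "az": 0.67},
])

```text
invalid input at $.targets[0]: expected keys x, y, z, ax, ay, az, hand
```

carry_out([
  {"x": 0.04, "y": 0.045, "z": 0, "az": 0.13},
  {"x": 0.08, "y": 0.09, "z": 0, "az": 0.27},
  {"x": 0.12, "y": 0.135, "z": 0, "az": 0.4},
  {"x": 0.16, "y": 0.18, "z": 0, "az": 0.53},
  {"x": 0.2, "y": 0.225, "z": 0, "az": 0.67},
])

```text
invalid input at $.targets[0]: expected keys x, y, z, ax, ay, az, hand
```

carry_out([
  {"x": 0.02, "y": 0.06},
  {"x": 0.04, "y": 0.12},
  {"x": 0.06, "y": 0.175},
  {"x": 0.07, "y": 0.23},
  {"x": 0.08, "y": 0.28},
])

```text
invalid input at $.targets[0]: expected keys x, y, z, ax, ay, az, hand
```

carry_out([
  {"x": 0.0, "y": 0.04},
  {"x": 0.0, "y": 0.08},
  {"x": 0.0, "y": 0.11},
  {"x": 0.0, "y": 0.13},
  {"x": 0.0, "y": 0.13},
])

```text
invalid input at $.targets[0]: expected keys x, y, z, ax, ay, az, hand
```

```bash
python3 - <<'E'
from h import *
s=ctrl.sense();print(s['time_s'],s['eef_pos'],s['ee_rot'],s['joints'].__repr__())
c=viewer.camera_info('wrist');I=viewer.capture('wrist');cv2.imwrite('pics/w1.png',I)
for X in [(607,278,162),(560,306,162)]: print(proj(c,X))
import json;json.dump({k:np.array(v).tolist() for k,v in c.items()},open('w1.json','w'))
E
```

```text
0.1 [ 136.37161428 -506.71313716  200.49578423] [ 0.09224155  0.70105234  0.09306268 -0.70096822] array([-1.53139030e+00,  3.13408966e-01,  1.49833165e+00,  1.21220702e-05,
        1.33101930e+00, -2.23412397e-01])
[-17501.413769   -16997.69613668]
[-9600.95529019 -8269.24562718]
```

View pics/w1.png

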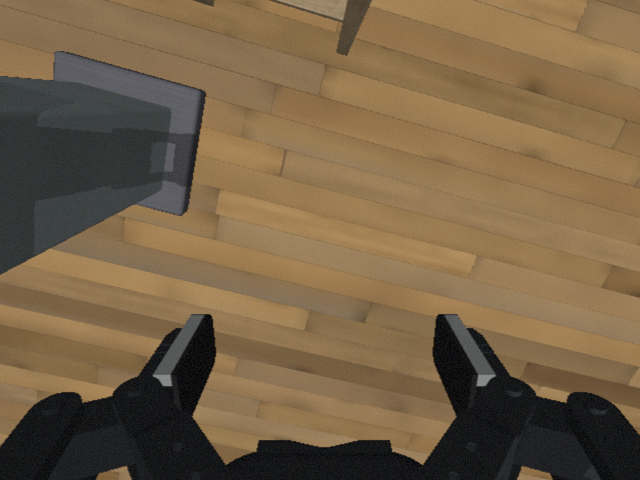

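carry_out([
  {"x": 0.01, "y": 0.02, "z": 0.05, "ax": 0, "ay": 0, "az": 0.13, "hand": 1},
  {"x": 0.03, "y": 0.04, "z": 0.1, "ax": 0, "ay": 0, "az": 0.27, "hand": 1},
  {"x": 0.06, "y": 0.07, "z": 0.14, "ax": 0, "ay": 0, "az": 0.4, "hand": 1},
  {"x": 0.1, "y": 0.11, "z": 0.15, "ax": 0, "ay": 0, "az": 0.53, "hand": 1},
  {"x": 0.14, "y": 0.155, "z": 0.15, "ax": 0, "ay": 0, "az": 0.67, "hand": 1},
])

```text
time_s: 0.78
eef_pos: [277.3, -350.9, 351.6]
ee_rot: [0.32, 0.631, 0.319, -0.631]
force: [0.6, -0.5, -1.1]
grip_width: 0.998
```

carry_out([
  {"x": 0.04, "y": 0.045, "z": 0, "ax": 0, "ay": 0, "az": 0.13, "hand": 1},
  {"x": 0.08, "y": 0.09, "z": 0, "ax": 0, "ay": 0, "az": 0.27, "hand": 1},
  {"x": 0.12, "y": 0.135, "z": 0, "ax": 0, "ay": 0, "az": 0.4, "hand": 1},
  {"x": 0.16, "y": 0.18, "z": 0, "ax": 0, "ay": 0, "az": 0.53, "hand": 1},
  {"x": 0.2, "y": 0.225, "z": 0, "ax": 0, "ay": 0, "az": 0.67, "hand": 1},
])

```text
time_s: 1.4
eef_pos: [477.4, -125.2, 350.9]
ee_rot: [0.509, 0.491, 0.509, -0.491]
force: [0.9, -1.2, 0.5]
grip_width: 1.002
```

carry_out([
  {"x": 0.02, "y": 0.06, "z": 0, "ax": 0, "ay": 0, "az": 0, "hand": 1},
  {"x": 0.04, "y": 0.12, "z": 0, "ax": 0, "ay": 0, "az": 0, "hand": 1},
  {"x": 0.06, "y": 0.175, "z": 0, "ax": 0, "ay": 0, "az": 0, "hand": 1},
  {"x": 0.07, "y": 0.23, "z": 0, "ax": 0, "ay": 0, "az": 0, "hand": 1},
  {"x": 0.08, "y": 0.28, "z": 0, "ax": 0, "ay": 0, "az": 0, "hand": 1},
])

```text
time_s: 2.02
eef_pos: [556.4, 155.1, 350.7]
ee_rot: [0.508, 0.492, 0.508, -0.492]
force: [1.0, -1.5, 0.5]
grip_width: 1.001
```

carry_out([
  {"x": 0, "y": 0.04, "z": 0, "ax": 0, "ay": 0, "az": 0, "hand": 1},
  {"x": 0, "y": 0.08, "z": 0, "ax": 0, "ay": 0, "az": 0, "hand": 1},
  {"x": 0, "y": 0.11, "z": 0, "ax": 0, "ay": 0, "az": 0, "hand": 1},
  {"x": 0, "y": 0.13, "z": 0, "ax": 0, "ay": 0, "az": 0, "hand": 1},
  {"x": 0, "y": 0.13, "z": 0, "ax": 0, "ay": 0, "az": 0, "hand": 1},
])

```text
time_s: 2.65
eef_pos: [556.1, 283.9, 350.3]
ee_rot: [0.508, 0.491, 0.509, -0.492]
force: [0.0, -0.2, -0.2]
grip_width: 1.003
```

```bash
python3 - <<'E'
from h import *
s=ctrl.sense();print(s['time_s'],s['eef_pos'],s['ee_rot'],s['joints'].__repr__())
c=viewer.camera_info('wrist');I=viewer.capture('wrist');cv2.imwrite('pics/w2.png',I)
for X in [(607,278,162),(560,306,162)]: print(proj(c,X))
import json;json.dump({k:np.array(v).tolist() for k,v in c.items()},open('w2.json','w'))
E
```

```text
2.65 [556.14298012 283.89346007 350.30753514] [ 0.50819609  0.49116309  0.50854495 -0.49181052] array([ 2.84649352e-01,  5.19783945e-01,  8.18419617e-01, -2.50172476e-05,
        1.80442888e+00,  2.50874524e-01])
[376.47059653 204.48915031]
[329.0979435  173.89810649]
```

View pics/w2.png

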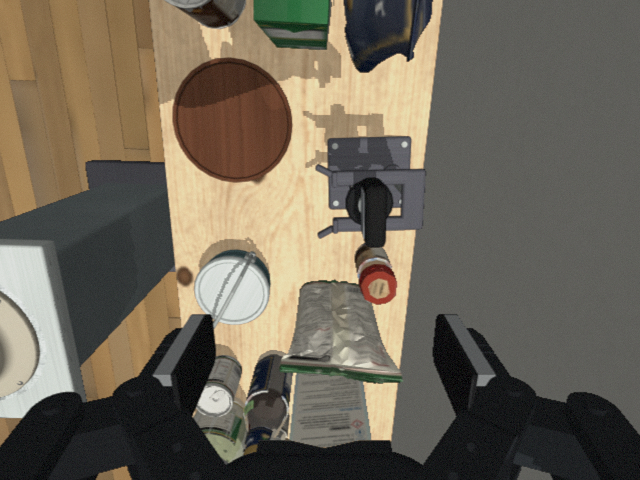

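The wrist view shows everything needed: tray at (233,119), tin at (232,288) with its handle running from (252,252) to (215,322), and the scale collar at about (369,201) in the stand. I'll zoom in on those.

```bash
python3 - <<'E'
from h import *
I=cv2.imread('pics/w2.png')
a=cv2.resize(I[130:250,310:430],(600,600),interpolation=cv2.INTER_CUBIC)
a=cv2.convertScaleAbs(a,alpha=2.0,beta=10)
cv2.imwrite('pics/c2.png',a)
c=viewer.camera_info('wrist')
h=cv2.cvtColor(I,cv2.COLOR_BGR2HSV)
def fit(m,x0,y0,x1,y1,z):
    k=np.zeros_like(m);k[y0:y1,x0:x1]=m[y0:y1,x0:x1]
    cs,_=cv2.findContours(k,0,cv2.CHAIN_APPROX_NONE);q=max(cs,key=cv2.contourArea)
    pts=np.array([onz(c,u,v,z)[:2] for u,v in q[:,0]],np.float32); return cv2.minEnclosingCircle(pts),cv2.fitEllipse(pts)
print('tray',fit(cv2.inRange(h,(0,90,20),(15,255,120)),165,50,300,190,9))
print('lid',fit(cv2.inRange(h,(0,0,120),(180,45,255)),190,248,275,326,44))
E
```

```text
tray (((436.2734375, 337.67755126953125), 79.08706665039062), ((436.43658447265625, 340.2624816894531), (150.46005249023438, 152.53524780273438), 24.095394134521484))
lid (((435.18389892578125, 113.43724060058594), 59.1788444519043), ((433.20745849609375, 116.19227600097656), (102.32489013671875, 104.96501922607422), 153.8377227783203))
```

View pics/c2.png

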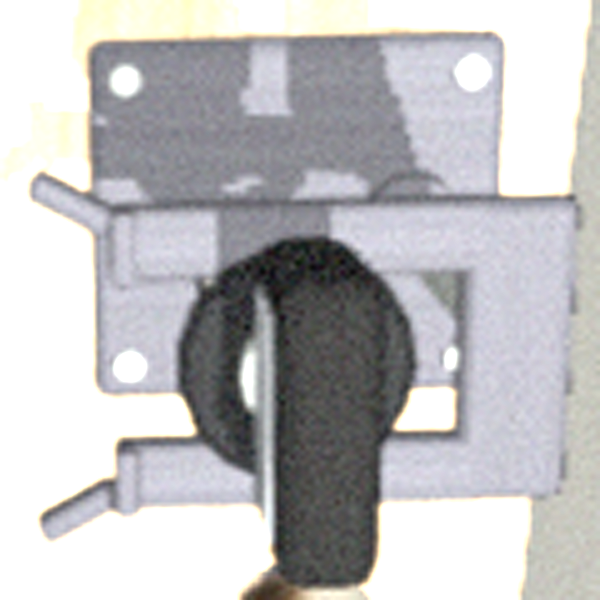

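```bash
python3 - <<'E'
from h import *
c=viewer.camera_info('wrist')
P=lambda u,v,z: onz(c,310+u/5,130+v/5,z).round(1)
print('collar',P(296,357,167),'dia',P(178,357,167),P(413,357,167))
print('tine inner upper',P(140,276,162),P(400,270,162),'lower',P(140,436,162),P(455,437,162))
print('tine outer upper',P(110,205,162),P(570,200,162),'lower',P(130,507,162),P(555,495,162))
print('lips (front)',P(108,240,167),P(118,475,167),'back',P(133,240,167),P(136,475,167))
print('base',P(92,42,10),P(500,36,10),P(100,390,10))
print('griptop far end',P(275,585,220),P(378,585,220),'top near?',P(296,250,220))
c2=viewer.camera_info('wrist')
Q=lambda u,v,z: onz(c,u,v,z).round(1)
print('handle ends',Q(252,252,38),Q(215,322,38))
I=cv2.imread('pics/w2.png')
cv2.imwrite('pics/c3.png',cv2.resize(I[240:335,180:285],(630,570),interpolation=cv2.INTER_CUBIC))
E
```

```text
collar [599.4 280.9 167. ] dia [576.9 280.2 167. ] [621.6 281.7 167. ]
tine inner upper [569.2 294.5 162. ] [618.6 297.3 162. ] lower [570.6 262.8 162. ] [632.3 264.7 162. ]
tine outer upper [562.9 307.8 162. ] [649.3 311.7 162. ] lower [569.3 248.1 162. ] [653.3 253.5 162. ]
lips (front) [562.7 302.1 167. ] [566.5 256.3 167. ] back [567.3 302.2 167. ] [570.  256.4 167. ]
base [560.5 324.8  10. ] [666.2 330.   10. ] [566.3 231.7  10. ]
griptop far end [591.9 254.2 220. ] [609.3 254.8 220. ] top near? [591.3 311.2 220. ]
handle ends [462.3 174.   38. ] [405.8  63.3  38. ]
```

View pics/c3.png

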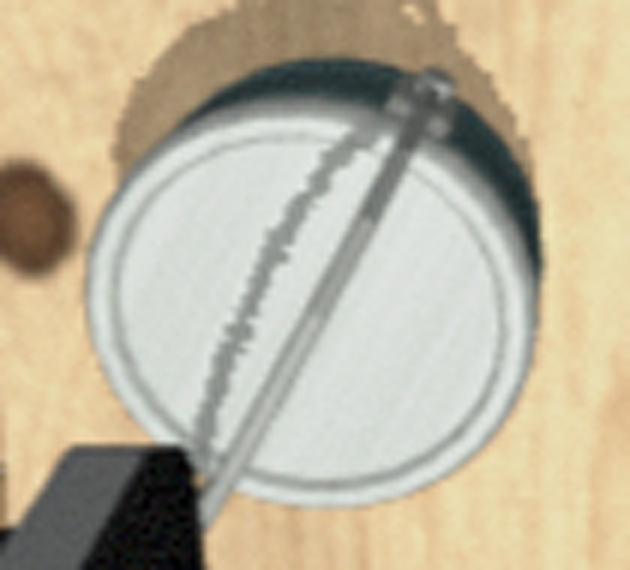

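```bash
python3 - <<'E'
from h import *
c=viewer.camera_info('wrist')
ctr=onz(c,180+311/6,240+302/6,44);print(ctr.round(1))
Q=lambda u,v,z: onz(c,180+u/6,240+v/6,z)
f=Q(438,85,35);d=f-ctr;print('foot',f.round(1),np.degrees(np.arctan2(d[1],d[0])),np.hypot(*d[:2]))
a=np.array([438,85.]);b=np.array([205,515.])
for C in [(432,116.5),(433.2,116.2),tuple(ctr[:2])]:
  u,v=(proj(c,(*C,98))-np.array([180,240]))*6
  n=np.array([b[1]-a[1],-(b[0]-a[0])]);n/=np.hypot(*n)
  print(C,'bail crop px',u,v,'dist to handle line(px/6)',np.dot(n,[u-a[0],v-a[1]]))
A,B=Q(*a,98),Q(205,515,98);print(np.degrees(np.arctan2(*(A-B)[[1,0]])))
ct=viewer.camera_info('top')
for th in (55,58,61,64):
  t=np.radians(th);e=np.array([np.cos(t),np.sin(t)])*56.5
  print(th,[((proj(ct,(432.5+s*e[0],116.5+s*e[1],38))-[180,130])*3.75).round(0).tolist() for s in(1,-1)],((proj(ct,(432.5,116.5,98))-[180,130])*3.75).round(),[((proj(c,(432.5+s*e[0],116.5+s*e[1],38))-[180,240])*6).round(0).tolist() for s in(1,-1)])
E
```

```text
[433.9 118.3  44. ]
foot [463.  169.7  35. ] 60.47924459700112 59.06965820203293
(432, 116.5) bail crop px 244.0307013792832 427.5575147886541 dist to handle line(px/6) -7.342304682103393
(433.2, 116.2) bail crop px 249.84843995091398 428.9927337990375 dist to handle line(px/6) -1.5434694001409084
(np.float64(433.91906139351283), np.float64(118.3012285563336)) bail crop px 252.76295402530775 420.2502484139791 dist to handle line(px/6) -3.1460187374649946
62.52027513136958
55 [[402.0, 386.0], [465.0, 512.0]] [431. 427.] [[445.0, 118.0], [184.0, 466.0]]
58 [[399.0, 388.0], [469.0, 510.0]] [431. 427.] [[434.0, 111.0], [195.0, 472.0]]
61 [[395.0, 390.0], [472.0, 508.0]] [431. 427.] [[422.0, 105.0], [206.0, 478.0]]
64 [[392.0, 392.0], [475.0, 506.0]] [431. 427.] [[411.0, 99.0], [217.0, 483.0]]
```

carry_out([
  {"x": 0.02, "y": -0.001, "z": -0.03, "ax": 0, "ay": 0, "az": 0.015, "hand": 0},
  {"x": 0.044, "y": -0.003, "z": -0.06, "ax": 0, "ay": 0, "az": 0.015, "hand": 0},
  {"x": 0.044, "y": -0.003, "z": -0.09, "ax": 0, "ay": 0, "az": 0.015, "hand": 0},
  {"x": 0.044, "y": -0.003, "z": -0.11, "ax": 0, "ay": 0, "az": 0.015, "hand": 0},
  {"x": 0.044, "y": -0.003, "z": -0.115, "ax": 0, "ay": 0, "az": 0.015, "hand": 0},
])

```text
time_s: 3.32
eef_pos: [600.2, 278.8, 235.0]
ee_rot: [0.511, 0.488, 0.512, -0.489]
force: [-0.2, -0.5, -0.1]
grip_width: 0.504
```

```bash
python3 - <<'E'
from h import *
s=ctrl.sense();print(s['time_s'],s['eef_pos'],s['ee_rot'],s['grip_width'],s['force'])
I=viewer.capture('wrist');cv2.imwrite('pics/w3.png',I)
E
```

```text
3.325 [600.17613893 278.80026071 234.9638102 ] [ 0.51099075  0.48771172  0.51168928 -0.48908058] 0.5037374481130539 [-0.17651619 -0.51878723 -0.11242914]
```

View pics/w3.png

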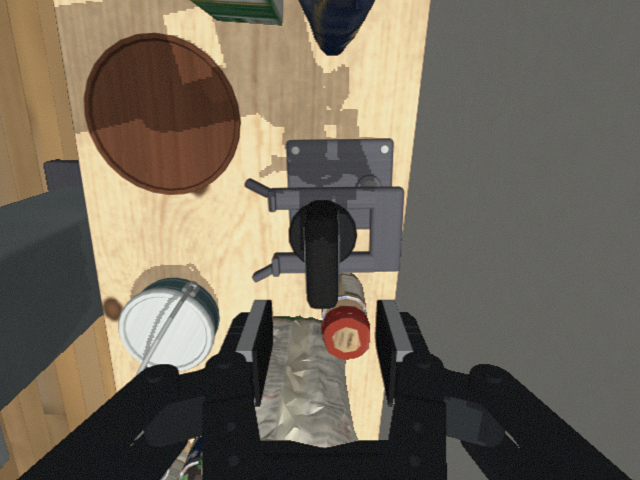

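The grip at column 323 is centred between the fingers, which stand at 270 and 378. I'll add 2 mm in y, descend and grasp.

carry_out([
  {"x": 0, "y": 0.002, "z": -0.02, "ax": 0, "ay": 0, "az": 0, "hand": 0},
  {"x": 0, "y": 0.002, "z": -0.04, "ax": 0, "ay": 0, "az": 0, "hand": 0},
  {"x": 0, "y": 0.002, "z": -0.056, "ax": 0, "ay": 0, "az": 0, "hand": 0},
  {"x": 0, "y": 0.002, "z": -0.056, "ax": 0, "ay": 0, "az": 0, "hand": -0.3},
  {"x": 0, "y": 0.002, "z": -0.056, "ax": 0, "ay": 0, "az": 0, "hand": -1},
], grip_force=60)

```text
time_s: 4.0
eef_pos: [600.7, 282.1, 181.3]
ee_rot: [0.512, 0.489, 0.511, -0.488]
force: [0.7, 0.6, -0.9]
grip_width: 0.184
```

carry_out([
  {"x": 0, "y": 0, "z": 0, "ax": 0, "ay": 0, "az": 0, "hand": -1},
  {"x": 0, "y": 0, "z": 0, "ax": 0, "ay": 0, "az": 0, "hand": -1},
  {"x": 0, "y": 0, "z": 0, "ax": 0, "ay": 0, "az": 0, "hand": -1},
])

```text
time_s: 4.38
eef_pos: [600.7, 282.1, 181.1]
ee_rot: [0.512, 0.489, 0.511, -0.488]
force: [-1.6, -1.2, 5.3]
grip_width: 0.188
```

carry_out([
  {"x": 0, "y": 0, "z": 0.005, "ax": 0, "ay": 0, "az": 0, "hand": -1},
  {"x": 0, "y": 0, "z": 0.015, "ax": 0, "ay": 0, "az": 0, "hand": -1},
  {"x": 0, "y": 0, "z": 0.03, "ax": 0, "ay": 0, "az": 0, "hand": -1},
  {"x": 0, "y": 0, "z": 0.05, "ax": 0, "ay": 0, "az": 0, "hand": -1},
  {"x": 0, "y": 0, "z": 0.07, "ax": 0, "ay": 0, "az": 0, "hand": -1},
])

```text
time_s: 5.0
eef_pos: [600.4, 282.0, 251.6]
ee_rot: [0.512, 0.488, 0.511, -0.488]
force: [0.2, 0.1, -1.4]
grip_width: 0.187
```

carry_out([
  {"x": 0, "y": 0, "z": 0.015, "ax": 0, "ay": 0, "az": 0, "hand": -1},
  {"x": 0, "y": 0, "z": 0.025, "ax": 0, "ay": 0, "az": 0, "hand": -1},
  {"x": 0, "y": 0, "z": 0.025, "ax": 0, "ay": 0, "az": 0, "hand": -1},
])

```text
time_s: 5.38
eef_pos: [600.5, 282.1, 275.5]
ee_rot: [0.512, 0.488, 0.511, -0.488]
force: [-0.8, -0.3, -2.1]
grip_width: 0.192
```

```bash
python3 - <<'E'
from h import *
s=ctrl.sense();print(s['time_s'],s['eef_pos'],s['ee_rot'],s['grip_width'],s['force'],s['wrist_torque'],s['joints'])
I=viewer.capture('wrist');J=viewer.capture('side')
a=cv2.resize(I,(400,300));b=cv2.resize(J[230:360,250:370],(369,400),interpolation=cv2.INTER_CUBIC)
o=np.zeros((400,800,3),np.uint8);o[:300,:400]=a;o[:,400:769]=b;cv2.imwrite('pics/w4.png',o)
E
```

```text
5.375 [600.529094   282.07233041 275.52891546] [ 0.51179805  0.48837759  0.51144169 -0.48782935] 0.19215218901815745 [-0.78994487 -0.25311215 -2.14101894] [0.01815421 0.00069134 0.0039058 ] [ 2.62933312e-01  6.15859163e-01  8.53219611e-01 -2.82492661e-05
  1.67158957e+00  2.15893313e-01]
```

View pics/w4.png

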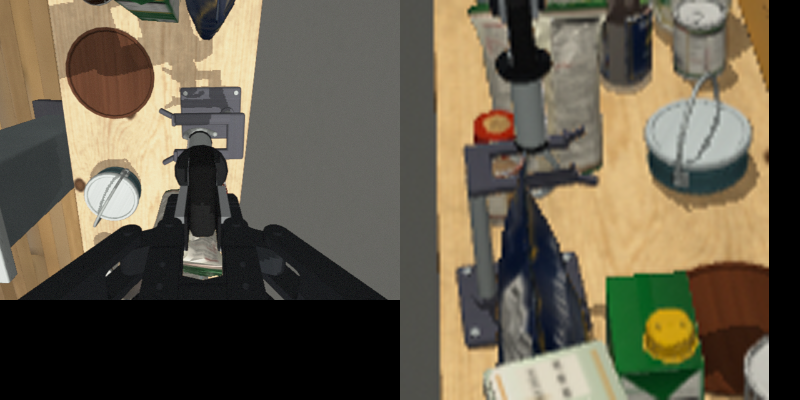

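carry_out([
  {"x": -0.015, "y": -0.001, "z": 0, "ax": 0, "ay": 0, "az": 0, "hand": -1},
  {"x": -0.04, "y": -0.002, "z": 0, "ax": 0, "ay": 0, "az": 0, "hand": -1},
  {"x": -0.07, "y": -0.003, "z": 0, "ax": 0, "ay": 0, "az": 0, "hand": -1},
  {"x": -0.1, "y": -0.005, "z": 0, "ax": 0, "ay": 0, "az": 0, "hand": -1},
  {"x": -0.115, "y": -0.006, "z": 0, "ax": 0, "ay": 0, "az": 0, "hand": -1},
])

```text
time_s: 6.1
eef_pos: [483.9, 276.0, 274.7]
ee_rot: [0.512, 0.488, 0.512, -0.488]
force: [-0.1, 0.4, -0.6]
grip_width: 0.184
```

carry_out([
  {"x": -0.015, "y": -0.015, "z": 0, "ax": 0, "ay": 0, "az": -0.09, "hand": -1},
  {"x": -0.04, "y": -0.05, "z": 0, "ax": 0, "ay": 0, "az": -0.23, "hand": -1},
  {"x": -0.07, "y": -0.085, "z": 0, "ax": 0, "ay": 0, "az": -0.37, "hand": -1},
  {"x": -0.095, "y": -0.115, "z": 0, "ax": 0, "ay": 0, "az": -0.5, "hand": -1},
  {"x": -0.104, "y": -0.129, "z": 0, "ax": 0, "ay": 0, "az": -0.572, "hand": -1},
])

```text
time_s: 6.72
eef_pos: [380.0, 146.0, 274.8]
ee_rot: [-0.352, -0.613, -0.352, 0.613]
force: [0.8, 0.2, -1.4]
grip_width: 0.188
```

carry_out([
  {"x": 0, "y": 0, "z": -0.01, "ax": 0, "ay": 0, "az": 0, "hand": -1},
  {"x": 0, "y": 0, "z": -0.025, "ax": 0, "ay": 0, "az": 0, "hand": -1},
  {"x": 0, "y": 0, "z": -0.045, "ax": 0, "ay": 0, "az": 0, "hand": -1},
  {"x": 0, "y": 0, "z": -0.058, "ax": 0, "ay": 0, "az": 0, "hand": -1},
  {"x": 0, "y": 0, "z": -0.058, "ax": 0, "ay": 0, "az": 0, "hand": -1},
])

```text
time_s: 7.35
eef_pos: [381.1, 147.3, 216.0]
ee_rot: [-0.353, -0.612, -0.354, 0.613]
force: [0.2, -1.1, -1.2]
grip_width: 0.184
```

```bash
cat > look.py <<'E'
from h import *
import sys
s=ctrl.sense();print(s['time_s'],s['eef_pos'].round(1),s['ee_rot'].round(3),s['grip_width'],s['force'].round(2),s['joints'].round(2))
I=viewer.capture('wrist');J=viewer.capture('side');n=sys.argv[1];K=viewer.capture('top')
cv2.imwrite(f'pics/{n}_w.png',I);cv2.imwrite(f'pics/{n}_s.png',J);cv2.imwrite(f'pics/{n}_t.png',K)
o=np.zeros((600,800,3),np.uint8)
o[:300,:400]=cv2.resize(I,(400,300))
u,v=proj(viewer.camera_info('side'),np.array(s['eef_pos'])-[0,0,120]).astype(int)
o[:,400:]=cv2.resize(J[v-60:v+60,u-40:u+40],(400,600),interpolation=cv2.INTER_CUBIC)
u,v=proj(viewer.camera_info('top'),np.array(s['eef_pos'])-[0,0,120]).astype(int)
o[300:,:400]=cv2.resize(K[v-45:v+45,u-60:u+60],(400,300),interpolation=cv2.INTER_CUBIC)
cv2.imwrite(f'pics/{n}.png',o)
E
python3 look.py w5
```

```text
7.35 [381.1 147.3 216. ] [-0.353 -0.612 -0.354  0.613] 0.18448893298497723 [ 0.25 -1.07 -1.22] [0.08 0.04 1.79 0.   1.32 0.6 ]
```

View pics/w5.png

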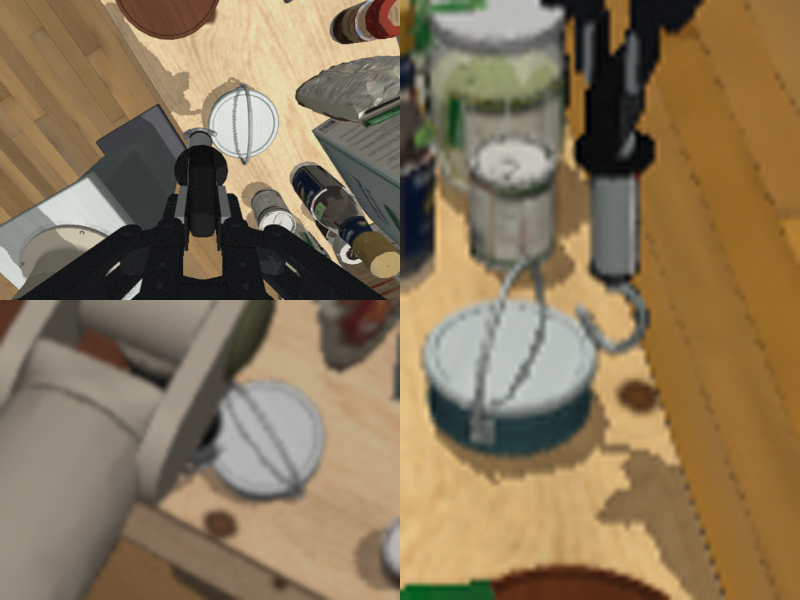

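The hook opens toward the handle. In the wrist panel the lid is centred near full-image (390,198), with the handle ends at about (386,138) and (395,260). I'll refine the tin's pose from those.

```bash
python3 - <<'E'
from h import *
c=viewer.camera_info('wrist');I=cv2.imread('pics/w5_w.png');h=cv2.cvtColor(I,cv2.COLOR_BGR2HSV)
m=cv2.inRange(h,(0,0,150),(180,40,255));k=np.zeros_like(m);k[130:270,320:460]=m[130:270,320:460]
k=cv2.morphologyEx(k,cv2.MORPH_CLOSE,np.ones((9,9)))
q=max(cv2.findContours(k,0,cv2.CHAIN_APPROX_NONE)[0],key=cv2.contourArea)
p=np.array([onz(c,u,v,44)[:2] for u,v in q[:,0]],np.float32)
print(cv2.boundingRect(q),cv2.fitEllipse(p),cv2.minEnclosingCircle(p))
f1,f2=onz(c,386,138,38),onz(c,395,260,38);d=f1-f2
print(f1.round(1),f2.round(1),np.hypot(*d[:2]),np.degrees(np.arctan2(d[1],d[0])),((f1+f2)/2).round(1))
for C in [(433,117)]:
  for th in (57,60,63):
    e=56.5*np.array([np.cos(np.radians(th)),np.sin(np.radians(th))]);print(th,[proj(c,(C[0]+s*e[0],C[1]+s*e[1],z)).round(1) for s,z in((1,38),(0,98),(-1,38))])
# dark thin handle pixels per row on lid
g=cv2.cvtColor(I,cv2.COLOR_BGR2GRAY)
for v in range(134,268,8): 
  r=g[v,350:430].astype(int); print(v,' '.join(str(x) for x in r[14:66:2]))
E
```

```text
(335, 144, 111, 119) ((434.7608337402344, 115.71017456054688), (100.61383819580078, 104.77604675292969), 154.28363037109375) ((433.2998962402344, 111.21920013427734), 56.77094268798828)
[457.6 167.6  38. ] [412.   58.1  38. ] 118.63756661768647 67.36811726546048 [434.8 112.8  38. ]
57 [array([393.8, 137.6]), array([398.8, 217.1]), array([380.9, 255.2])]
60 [array([390.5, 137.5]), array([398.8, 217.1]), array([383.9, 255.3])]
63 [array([387.1, 137.6]), array([398.8, 217.1]), array([386.9, 255.2])]
134 146 145 145 143 138 141 142 139 135 129 94 118 133 150 138 149 192 200 200 207 207 206 199 195 204 211
142 137 140 145 140 140 141 136 81 96 134 130 119 120 92 96 119 126 122 137 138 140 150 209 198 194 202
150 130 147 157 196 227 229 227 161 153 158 211 226 216 194 164 92 118 130 223 227 227 227 228 229 224 219
158 220 179 190 226 229 187 152 157 214 228 229 227 226 224 231 177 129 161 169 230 228 227 228 228 225 210
166 224 228 227 226 227 186 152 159 226 229 228 223 227 225 229 228 121 151 159 219 225 227 225 229 223 227
174 224 228 225 227 225 157 157 215 225 228 226 223 227 226 227 
[... 527 characters left out ...]
 222 223 224 222 220 129 172 182 208 223 225 223 222 221
222 219 221 220 224 225 175 145 150 221 221 217 221 221 221 222 220 216 119 173 176 214 222 223 221 220 219
230 217 221 214 222 224 186 142 144 161 221 215 223 221 224 224 220 183 136 178 172 221 220 224 222 220 220
238 218 220 215 221 224 221 212 144 147 207 216 223 221 220 222 221 132 154 172 200 223 222 220 221 195 151
246 217 217 222 225 212 192 174 155 139 126 152 164 166 158 161 144 129 170 168 211 219 223 222 217 190 166
254 196 199 203 208 207 194 189 195 191 181 132 81 86 163 169 104 140 151 183 195 195 195 188 195 198 196
262 197 200 199 197 205 199 192 197 200 195 180 185 119 70 99 144 169 195 189 180 185 198 199 189 194 200
```

```bash
python3 - <<'E'
from h import *; import json
from scipy.optimize import least_squares
ct=viewer.camera_info('top');c5=viewer.camera_info('wrist');c2=json.load(open('w2.json'))
c2={k:np.array(v) if isinstance(v,list) else v for k,v in c2.items()}
obs=[(ct,1,(180+398/3.75,130+392/3.75)),(ct,-1,(180+472/3.75,130+510/3.75)),(c2,1,(253,254.2)),(c5,1,(385,135)),(c5,-1,(390,262))]
def r(p):
    x,y,th,z=p;e=56.5*np.array([np.cos(th),np.sin(th)]);o=[]
    for c,s,uv in obs:o+=list((proj(c,(x+s*e[0],y+s*e[1],z))-uv)/(3 if c is ct else 1.5)*(1 if c is not ct else 1.5))
    o.append((proj(c5,(x,y,98))[0]-400.5)); o+=[(x-433.5)/1.5,(y-116.5)/1.5]
    return o
q=least_squares(r,[433,117,1.05,35]);print(q.x[:2],np.degrees(q.x[2]),q.x[3]);print(np.round(q.fun,1))
E
```

```text
[433.94298855 116.7661773 ] 64.35036654049975 41.01244229394453
[-0.7 -0.4  0.5 -0.9 -2.7  2.4  1.5  1.8 -0.2 -4.  -0.5  0.3  0.2]
```

carry_out([
  {"x": 0.01, "y": -0.006, "z": 0, "ax": 0, "ay": 0, "az": 0.02, "hand": -1},
  {"x": 0.022, "y": -0.013, "z": 0, "ax": 0, "ay": 0, "az": 0.03, "hand": -1},
  {"x": 0.034, "y": -0.02, "z": 0, "ax": 0, "ay": 0, "az": 0.03, "hand": -1},
  {"x": 0.046, "y": -0.026, "z": 0, "ax": 0, "ay": 0, "az": 0.03, "hand": -1},
  {"x": 0.053, "y": -0.03, "z": 0, "ax": 0, "ay": 0, "az": 0.03, "hand": -1},
])

```text
time_s: 8.12
eef_pos: [435.2, 116.5, 216.8]
ee_rot: [-0.362, -0.607, -0.362, 0.607]
force: [0.2, 0.1, -0.6]
grip_width: 0.185
```

carry_out([
  {"x": 0, "y": 0, "z": 0, "ax": 0, "ay": 0, "az": 0, "hand": -1},
  {"x": 0, "y": 0, "z": 0.005, "ax": 0, "ay": 0, "az": 0, "hand": -1},
  {"x": 0, "y": 0, "z": 0.012, "ax": 0, "ay": 0, "az": 0, "hand": -1},
  {"x": 0, "y": 0, "z": 0.018, "ax": 0, "ay": 0, "az": 0, "hand": -1},
  {"x": 0, "y": 0, "z": 0.02, "ax": 0, "ay": 0, "az": 0, "hand": -1},
])

```text
time_s: 8.75
eef_pos: [434.5, 117.1, 237.6]
ee_rot: [0.362, 0.608, 0.362, -0.607]
force: [-0.1, -0.6, -2.0]
grip_width: 0.189
```

```bash
python3 look.py w6
```

```text
8.75 [434.5 117.1 237.6] [ 0.362  0.608  0.362 -0.607] 0.18870668002725088 [-0.09 -0.55 -1.95] [ 0.    0.12  1.64 -0.    1.38  0.5 ]
```

View pics/w6.png

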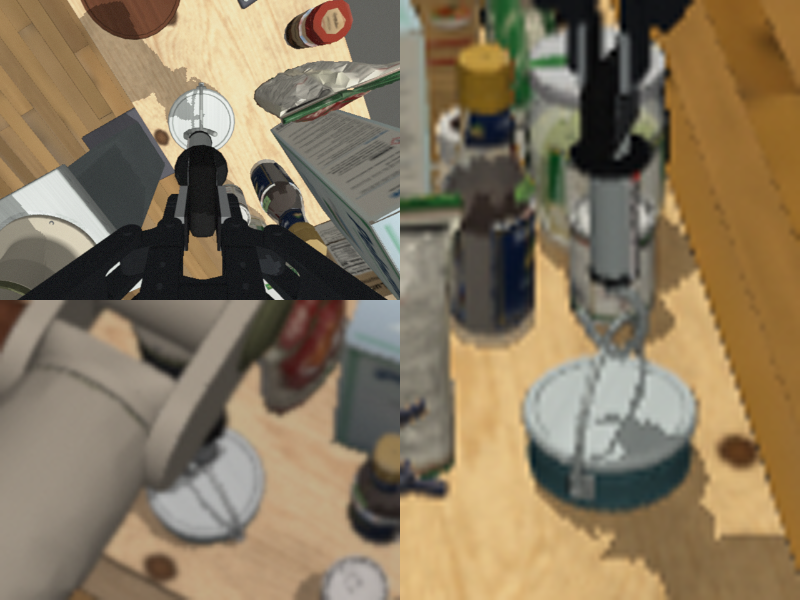

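The wire lies inside the hook mouth. I'll raise it slowly and watch the force.

carry_out([
  {"x": 0, "y": 0, "z": 0.003, "ax": 0, "ay": 0, "az": 0, "hand": -1},
  {"x": 0, "y": 0, "z": 0.006, "ax": 0, "ay": 0, "az": 0, "hand": -1},
  {"x": 0, "y": 0, "z": 0.009, "ax": 0, "ay": 0, "az": 0, "hand": -1},
  {"x": 0, "y": 0, "z": 0.012, "ax": 0, "ay": 0, "az": 0, "hand": -1},
  {"x": 0, "y": 0, "z": 0.015, "ax": 0, "ay": 0, "az": 0, "hand": -1},
])

```text
time_s: 9.52
eef_pos: [434.4, 117.0, 252.1]
ee_rot: [-0.362, -0.607, -0.362, 0.607]
force: [0.3, 0.1, -2.4]
grip_width: 0.189
```

carry_out([
  {"x": 0, "y": 0, "z": 0.003, "ax": 0, "ay": 0, "az": 0, "hand": -1},
  {"x": 0, "y": 0, "z": 0.006, "ax": 0, "ay": 0, "az": 0, "hand": -1},
  {"x": 0, "y": 0, "z": 0.009, "ax": 0, "ay": 0, "az": 0, "hand": -1},
  {"x": 0, "y": 0, "z": 0.012, "ax": 0, "ay": 0, "az": 0, "hand": -1},
  {"x": 0, "y": 0, "z": 0.015, "ax": 0, "ay": 0, "az": 0, "hand": -1},
])

```text
time_s: 10.15
eef_pos: [434.3, 117.0, 267.1]
ee_rot: [-0.362, -0.607, -0.362, 0.607]
force: [-0.6, -1.0, -3.8]
grip_width: 0.187
```

carry_out([
  {"x": 0, "y": 0, "z": 0.002, "ax": 0, "ay": 0, "az": 0, "hand": -1},
  {"x": 0, "y": 0, "z": 0.004, "ax": 0, "ay": 0, "az": 0, "hand": -1},
  {"x": 0, "y": 0, "z": 0.006, "ax": 0, "ay": 0, "az": 0, "hand": -1},
  {"x": 0, "y": 0, "z": 0.006, "ax": 0, "ay": 0, "az": 0, "hand": -1},
  {"x": 0, "y": 0, "z": 0.006, "ax": 0, "ay": 0, "az": 0, "hand": -1},
])

```text
time_s: 10.78
eef_pos: [434.3, 117.0, 272.9]
ee_rot: [-0.362, -0.607, -0.362, 0.607]
force: [0.4, 1.2, -5.4]
grip_width: 0.187
```

```bash
cat > lift.py <<'E'
from h import *
c=viewer.camera_info('side')
ref=cv2.imread('pics/w6_s.png')
F=[];D=[]
P0=np.array([434,117,20.]);px=proj(c,P0);dv=proj(c,P0+[0,0,10])-px
u,v=px.astype(int);B=(slice(v-9,v+10),slice(u-19,u+20))
tpl=cv2.cvtColor(ref,cv2.COLOR_BGR2GRAY)
x0,x1,y0,y1=u-19,u+20,v-3,v+10
for i in range(8):
    I=viewer.capture('side');F.append(ctrl.sense()['force'])
    g=cv2.cvtColor(I,cv2.COLOR_BGR2GRAY)
    W=np.eye(2,3,dtype=np.float32)
    _,W=cv2.findTransformECC(tpl[y0:y1,x0:x1],g[y0-15:y1+5,x0-5:x1+5],np.array([[1,0,5],[0,1,15]],np.float32),cv2.MOTION_TRANSLATION,(3,100,1e-4))
    D.append((W[:,2]-[5,15]))
F=np.array(F);D=np.array(D);s=ctrl.sense()
print('t',s['time_s'],'z',s['eef_pos'].round(1),'F',F.mean(0).round(2),F[:,2].std().round(2),'shift px',D.mean(0).round(2),D.std(0).round(2),'-> lift mm',(10*D.mean(0)[1]/dv[1]).round(1))
E
python3 lift.py
```

```text
t 11.175 z [434.4 117.  273. ] F [ 0.05 -0.3  -5.14] 0.39 shift px [-0.02 -0.04] [0. 0.] -> lift mm 0.2
```

carry_out([
  {"x": 0, "y": 0, "z": 0.002, "ax": 0, "ay": 0, "az": 0, "hand": -1},
  {"x": 0, "y": 0, "z": 0.004, "ax": 0, "ay": 0, "az": 0, "hand": -1},
  {"x": 0, "y": 0, "z": 0.006, "ax": 0, "ay": 0, "az": 0, "hand": -1},
  {"x": 0, "y": 0, "z": 0.008, "ax": 0, "ay": 0, "az": 0, "hand": -1},
  {"x": 0, "y": 0, "z": 0.008, "ax": 0, "ay": 0, "az": 0, "hand": -1},
])

```text
time_s: 11.8
eef_pos: [434.4, 117.0, 281.1]
ee_rot: [0.362, 0.607, 0.362, -0.607]
force: [1.1, -0.7, -6.5]
grip_width: 0.189
```

```bash
python3 lift.py
```

```text
t 12.2 z [434.4 117.  281. ] F [ 0.56 -0.15 -5.93] 0.49 shift px [-0.02 -0.08] [0.   0.01] -> lift mm 0.3
```

carry_out([
  {"x": 0, "y": 0, "z": 0.002, "ax": 0, "ay": 0, "az": 0, "hand": -1},
  {"x": 0, "y": 0, "z": 0.004, "ax": 0, "ay": 0, "az": 0, "hand": -1},
  {"x": 0, "y": 0, "z": 0.006, "ax": 0, "ay": 0, "az": 0, "hand": -1},
  {"x": 0, "y": 0, "z": 0.008, "ax": 0, "ay": 0, "az": 0, "hand": -1},
  {"x": 0, "y": 0, "z": 0.008, "ax": 0, "ay": 0, "az": 0, "hand": -1},
])

```text
time_s: 12.82
eef_pos: [434.4, 117.0, 289.1]
ee_rot: [0.362, 0.607, 0.362, -0.607]
force: [0.2, 0.1, -6.8]
grip_width: 0.188
```

```bash
python3 lift.py
```

```text
t 13.225 z [434.4 117.  289. ] F [ 0.53 -0.25 -7.2 ] 0.23 shift px [ 0.02 -0.09] [0.01 0.01] -> lift mm 0.3
```

carry_out([
  {"x": 0, "y": 0, "z": 0.002, "ax": 0, "ay": 0, "az": 0, "hand": -1},
  {"x": 0, "y": 0, "z": 0.004, "ax": 0, "ay": 0, "az": 0, "hand": -1},
  {"x": 0, "y": 0, "z": 0.006, "ax": 0, "ay": 0, "az": 0, "hand": -1},
  {"x": 0, "y": 0, "z": 0.007, "ax": 0, "ay": 0, "az": 0, "hand": -1},
  {"x": 0, "y": 0, "z": 0.007, "ax": 0, "ay": 0, "az": 0, "hand": -1},
])

```text
time_s: 13.85
eef_pos: [434.3, 117.0, 296.0]
ee_rot: [-0.362, -0.607, -0.362, 0.607]
force: [0.5, -0.0, -7.7]
grip_width: 0.187
```

```bash
python3 lift.py
```

```text
t 14.25 z [434.4 117.  295.9] F [-0.08  0.12 -7.82] 0.54 shift px [ 0.12 -0.17] [0.01 0.01] -> lift mm 0.7
```

carry_out([
  {"x": 0, "y": 0, "z": 0.0015, "ax": 0, "ay": 0, "az": 0, "hand": -1},
  {"x": 0, "y": 0, "z": 0.003, "ax": 0, "ay": 0, "az": 0, "hand": -1},
  {"x": 0, "y": 0, "z": 0.0045, "ax": 0, "ay": 0, "az": 0, "hand": -1},
  {"x": 0, "y": 0, "z": 0.006, "ax": 0, "ay": 0, "az": 0, "hand": -1},
  {"x": 0, "y": 0, "z": 0.006, "ax": 0, "ay": 0, "az": 0, "hand": -1},
])

```text
time_s: 14.88
eef_pos: [434.4, 117.0, 302.1]
ee_rot: [0.362, 0.607, 0.362, -0.607]
force: [-0.0, 0.1, -7.8]
grip_width: 0.184
```

```bash
python3 lift.py
```

```text
t 15.275 z [434.4 117.  302. ] F [-0.23 -0.08 -7.39] 0.47 shift px [ 0.05 -1.71] [0.02 0.09] -> lift mm 6.6
```

Lifted by about 6.5 mm with the force level. Raising a further 3 mm, then holding still.

carry_out([
  {"x": 0, "y": 0, "z": 0.001, "ax": 0, "ay": 0, "az": 0, "hand": -1},
  {"x": 0, "y": 0, "z": 0.002, "ax": 0, "ay": 0, "az": 0, "hand": -1},
  {"x": 0, "y": 0, "z": 0.003, "ax": 0, "ay": 0, "az": 0, "hand": -1},
  {"x": 0, "y": 0, "z": 0.003, "ax": 0, "ay": 0, "az": 0, "hand": -1},
  {"x": 0, "y": 0, "z": 0.003, "ax": 0, "ay": 0, "az": 0, "hand": -1},
])

```text
time_s: 15.9
eef_pos: [434.3, 117.0, 305.0]
ee_rot: [-0.362, -0.607, -0.362, 0.607]
force: [-0.8, -0.2, -7.9]
grip_width: 0.188
```

carry_out([
  {"x": 0, "y": 0, "z": 0, "ax": 0, "ay": 0, "az": 0, "hand": -1},
  {"x": 0, "y": 0, "z": 0, "ax": 0, "ay": 0, "az": 0, "hand": -1},
  {"x": 0, "y": 0, "z": 0, "ax": 0, "ay": 0, "az": 0, "hand": -1},
  {"x": 0, "y": 0, "z": 0, "ax": 0, "ay": 0, "az": 0, "hand": -1},
  {"x": 0, "y": 0, "z": 0, "ax": 0, "ay": 0, "az": 0, "hand": -1},
])

```text
time_s: 16.52
eef_pos: [434.4, 117.0, 305.0]
ee_rot: [0.362, 0.607, 0.362, -0.607]
force: [-0.2, 0.8, -7.6]
grip_width: 0.19
```

```bash
python3 lift.py;python3 lift.py; python3 lift.py
```

```text
t 16.925 z [434.4 117.  305. ] F [ 0.11  0.18 -7.85] 0.43 shift px [-0.   -2.51] [0.02 0.02] -> lift mm 9.7
t 17.325 z [434.4 117.  305. ] F [-0.13 -0.05 -8.11] 0.22 shift px [ 0.  -2.5] [0.01 0.01] -> lift mm 9.7
t 17.725 z [434.4 117.  305. ] F [-0.13 -0.   -7.76] 0.36 shift px [-0.   -2.51] [0.01 0.02] -> lift mm 9.7
```

carry_out([
  {"x": 0, "y": 0, "z": 0.0015, "ax": 0, "ay": 0, "az": 0, "hand": -1},
  {"x": 0, "y": 0, "z": 0.003, "ax": 0, "ay": 0, "az": 0, "hand": -1},
  {"x": 0, "y": 0, "z": 0.005, "ax": 0, "ay": 0, "az": 0, "hand": -1},
  {"x": 0, "y": 0, "z": 0.007, "ax": 0, "ay": 0, "az": 0, "hand": -1},
  {"x": 0, "y": 0, "z": 0.008, "ax": 0, "ay": 0, "az": 0, "hand": -1},
])

```text
time_s: 18.35
eef_pos: [434.4, 117.0, 313.2]
ee_rot: [0.362, 0.607, 0.362, -0.607]
force: [0.2, -0.1, -8.2]
grip_width: 0.192
```

carry_out([
  {"x": 0, "y": 0.001, "z": 0, "ax": 0, "ay": 0, "az": 0, "hand": -1},
  {"x": 0, "y": 0.003, "z": 0, "ax": 0, "ay": 0, "az": 0, "hand": -1},
  {"x": 0, "y": 0.006, "z": 0, "ax": 0, "ay": 0, "az": 0, "hand": -1},
  {"x": 0, "y": 0.01, "z": 0, "ax": 0, "ay": 0, "az": 0, "hand": -1},
  {"x": 0, "y": 0.015, "z": 0, "ax": 0, "ay": 0, "az": 0, "hand": -1},
])

```text
time_s: 18.98
eef_pos: [434.4, 132.4, 313.0]
ee_rot: [-0.362, -0.607, -0.362, 0.607]
force: [0.3, -0.5, -7.6]
grip_width: 0.188
```

carry_out([
  {"x": 0, "y": 0.006, "z": 0, "ax": 0, "ay": 0, "az": 0, "hand": -1},
  {"x": 0, "y": 0.013, "z": 0, "ax": 0, "ay": 0, "az": 0, "hand": -1},
  {"x": 0, "y": 0.021, "z": 0, "ax": 0, "ay": 0, "az": 0, "hand": -1},
  {"x": 0, "y": 0.029, "z": 0, "ax": 0, "ay": 0, "az": 0, "hand": -1},
  {"x": 0, "y": 0.037, "z": 0, "ax": 0, "ay": 0, "az": 0, "hand": -1},
])

```text
time_s: 19.6
eef_pos: [434.4, 169.6, 313.0]
ee_rot: [0.362, 0.607, 0.362, -0.607]
force: [-0.2, -1.3, -8.3]
grip_width: 0.189
```

carry_out([
  {"x": 0, "y": 0.008, "z": 0, "ax": 0, "ay": 0, "az": 0, "hand": -1},
  {"x": 0, "y": 0.016, "z": 0, "ax": 0, "ay": 0, "az": 0, "hand": -1},
  {"x": 0, "y": 0.024, "z": 0, "ax": 0, "ay": 0, "az": 0, "hand": -1},
  {"x": 0, "y": 0.032, "z": 0, "ax": 0, "ay": 0, "az": 0, "hand": -1},
  {"x": 0, "y": 0.04, "z": 0, "ax": 0, "ay": 0, "az": 0, "hand": -1},
])

```text
time_s: 20.23
eef_pos: [434.4, 209.5, 313.0]
ee_rot: [-0.362, -0.607, -0.362, 0.607]
force: [-0.2, -0.4, -7.5]
grip_width: 0.187
```

carry_out([
  {"x": 0, "y": 0.008, "z": 0, "ax": 0, "ay": 0, "az": 0, "hand": -1},
  {"x": 0, "y": 0.016, "z": 0, "ax": 0, "ay": 0, "az": 0, "hand": -1},
  {"x": 0, "y": 0.024, "z": 0, "ax": 0, "ay": 0, "az": 0, "hand": -1},
  {"x": 0, "y": 0.032, "z": 0, "ax": 0, "ay": 0, "az": 0, "hand": -1},
  {"x": 0, "y": 0.04, "z": 0, "ax": 0, "ay": 0, "az": 0, "hand": -1},
])

```text
time_s: 20.85
eef_pos: [434.4, 249.6, 313.0]
ee_rot: [-0.362, -0.607, -0.362, 0.607]
force: [-0.3, 0.6, -8.7]
grip_width: 0.186
```

carry_out([
  {"x": 0, "y": 0.008, "z": 0, "ax": 0, "ay": 0, "az": 0, "hand": -1},
  {"x": 0, "y": 0.016, "z": 0, "ax": 0, "ay": 0, "az": 0, "hand": -1},
  {"x": 0, "y": 0.024, "z": 0, "ax": 0, "ay": 0, "az": 0, "hand": -1},
  {"x": 0, "y": 0.032, "z": 0, "ax": 0, "ay": 0, "az": 0, "hand": -1},
  {"x": 0, "y": 0.04, "z": 0, "ax": 0, "ay": 0, "az": 0, "hand": -1},
])

```text
time_s: 21.48
eef_pos: [434.4, 289.6, 313.0]
ee_rot: [-0.362, -0.607, -0.362, 0.607]
force: [0.4, 0.2, -8.3]
grip_width: 0.192
```

carry_out([
  {"x": 0, "y": 0.008, "z": 0, "ax": 0, "ay": 0, "az": 0, "hand": -1},
  {"x": 0, "y": 0.015, "z": 0, "ax": 0, "ay": 0, "az": 0, "hand": -1},
  {"x": 0, "y": 0.022, "z": 0, "ax": 0, "ay": 0, "az": 0, "hand": -1},
  {"x": 0, "y": 0.028, "z": 0, "ax": 0, "ay": 0, "az": 0, "hand": -1},
  {"x": 0, "y": 0.033, "z": 0, "ax": 0, "ay": 0, "az": 0, "hand": -1},
])

```text
time_s: 22.1
eef_pos: [434.4, 322.4, 313.0]
ee_rot: [-0.362, -0.607, -0.362, 0.607]
force: [-0.4, 0.4, -7.8]
grip_width: 0.191
```

carry_out([
  {"x": 0, "y": 0.005, "z": 0, "ax": 0, "ay": 0, "az": 0, "hand": -1},
  {"x": 0.001, "y": 0.009, "z": 0, "ax": 0, "ay": 0, "az": 0, "hand": -1},
  {"x": 0.001, "y": 0.013, "z": 0, "ax": 0, "ay": 0, "az": 0, "hand": -1},
  {"x": 0.001, "y": 0.016, "z": 0, "ax": 0, "ay": 0, "az": 0, "hand": -1},
  {"x": 0.001, "y": 0.017, "z": 0, "ax": 0, "ay": 0, "az": 0, "hand": -1},
])

```text
time_s: 22.72
eef_pos: [435.3, 339.2, 313.0]
ee_rot: [-0.362, -0.607, -0.362, 0.607]
force: [1.0, 0.1, -7.4]
grip_width: 0.191
```

```bash
cat > pos.py <<'E'
from h import *
import sys
s=ctrl.sense();print(s['time_s'],s['eef_pos'].round(1),s['force'].round(1))
I=viewer.capture('wrist');c=viewer.camera_info('wrist');zl=float(sys.argv[1])
cv2.imwrite('pics/pos%d.png'%(s['time_s']*100),I)
h=cv2.cvtColor(I,cv2.COLOR_BGR2HSV)
def fit(m,X,r,z):
    u,v=proj(c,(*X,z)).astype(int);k=np.zeros_like(m);cv2.circle(k,(int(u),int(v)),r,255,-1);k&=m
    k=cv2.morphologyEx(k,cv2.MORPH_CLOSE,np.ones((9,9)));q=max(cv2.findContours(k,0,cv2.CHAIN_APPROX_NONE)[0],key=cv2.contourArea)
    p=np.array([onz(c,a,b,z)[:2] for a,b in q[:,0]],np.float32);return np.round(cv2.minEnclosingCircle(p)[0],1),round(cv2.minEnclosingCircle(p)[1],1),[np.round(x,1) for x in cv2.fitEllipse(cv2.convexHull(p))]
X=tuple(s['eef_pos'][:2]) if len(sys.argv)<4 else (float(sys.argv[2]),float(sys.argv[3]))
print('lid',fit(cv2.inRange(h,(0,0,140),(180,40,255)),X,100,zl))
print('tray',fit(cv2.inRange(h,(0,90,20),(15,255,130)),(435,339),140,9))
E
python3 pos.py 62
```

```text
22.725 [435.3 339.2 313. ] [ 1.   0.1 -7.4]
lid (array([429.6, 345.4]), 57.9, [array([434., 341.]), array([ 99.9, 111.8]), np.float64(142.9)])
tray (array([430., 337.]), 83.7, [array([433.2, 339.4]), array([151.7, 161.1]), np.float64(133.8)])
```

carry_out([
  {"x": 0, "y": 0, "z": 0, "ax": 0, "ay": 0, "az": 0, "hand": -1},
  {"x": 0, "y": 0, "z": -0.001, "ax": 0, "ay": 0, "az": 0, "hand": -1},
  {"x": 0, "y": 0, "z": -0.003, "ax": 0, "ay": 0, "az": 0, "hand": -1},
  {"x": 0, "y": 0, "z": -0.005, "ax": 0, "ay": 0, "az": 0, "hand": -1},
  {"x": 0, "y": 0, "z": -0.007, "ax": 0, "ay": 0, "az": 0, "hand": -1},
])

```text
time_s: 23.4
eef_pos: [435.4, 339.0, 305.8]
ee_rot: [-0.362, -0.607, -0.362, 0.607]
force: [0.3, -0.2, -7.5]
grip_width: 0.187
```

carry_out([
  {"x": 0, "y": 0, "z": -0.0015, "ax": 0, "ay": 0, "az": 0, "hand": -1},
  {"x": 0, "y": 0, "z": -0.003, "ax": 0, "ay": 0, "az": 0, "hand": -1},
  {"x": 0, "y": 0, "z": -0.004, "ax": 0, "ay": 0, "az": 0, "hand": -1},
  {"x": 0, "y": 0, "z": -0.005, "ax": 0, "ay": 0, "az": 0, "hand": -1},
  {"x": 0, "y": 0, "z": -0.006, "ax": 0, "ay": 0, "az": 0, "hand": -1},
])

```text
time_s: 24.02
eef_pos: [435.4, 339.1, 300.0]
ee_rot: [0.362, 0.607, 0.362, -0.607]
force: [-0.4, -0.4, -7.8]
grip_width: 0.187
```

carry_out([
  {"x": 0, "y": 0, "z": -0.001, "ax": 0, "ay": 0, "az": 0, "hand": -1},
  {"x": 0, "y": 0, "z": -0.002, "ax": 0, "ay": 0, "az": 0, "hand": -1},
  {"x": 0, "y": 0, "z": -0.003, "ax": 0, "ay": 0, "az": 0, "hand": -1},
  {"x": 0, "y": 0, "z": -0.005, "ax": 0, "ay": 0, "az": 0, "hand": -1},
  {"x": 0, "y": 0, "z": -0.007, "ax": 0, "ay": 0, "az": 0, "hand": -1},
])

```text
time_s: 24.65
eef_pos: [435.4, 339.0, 292.9]
ee_rot: [0.362, 0.607, 0.362, -0.607]
force: [-0.3, -0.4, -7.1]
grip_width: 0.184
```

carry_out([
  {"x": 0, "y": 0, "z": -0.003, "ax": 0, "ay": 0, "az": 0, "hand": -1},
  {"x": 0, "y": 0, "z": -0.006, "ax": 0, "ay": 0, "az": 0, "hand": -1},
  {"x": 0, "y": 0, "z": -0.009, "ax": 0, "ay": 0, "az": 0, "hand": -1},
  {"x": 0, "y": 0, "z": -0.012, "ax": 0, "ay": 0, "az": 0, "hand": -1},
  {"x": 0, "y": 0, "z": -0.015, "ax": 0, "ay": 0, "az": 0, "hand": -1},
])

```text
time_s: 25.28
eef_pos: [435.4, 339.0, 277.9]
ee_rot: [0.362, 0.607, 0.362, -0.607]
force: [0.0, -1.0, -5.2]
grip_width: 0.188
```

```bash
python3 pos.py 48; python3 - <<'E'
from h import *
F=[]
for i in range(5): viewer.capture('side');F.append(ctrl.sense()['force'])
print(np.mean(F,0))
E
```

```text
25.275 [435.4 339.  277.9] [ 0.  -1.  -5.2]
lid (array([436.4, 342.9]), 55.2, [array([434.8, 340.6]), array([100.5, 109.6]), np.float64(145.4)])
tray (array([436.8, 339.8]), 78.5, [array([435.8, 341.4]), array([151.3, 153.6]), np.float64(13.5)])
[ 0.01323717 -0.28688272 -5.30662848]
```

The tin is down in the tray and the lid centre is within about 3 mm of the tray centre. I'll lower on to release the hook, to TCP z ≈ 220.5.

carry_out([
  {"x": 0, "y": 0, "z": -0.004, "ax": 0, "ay": 0, "az": 0, "hand": -1},
  {"x": 0, "y": 0, "z": -0.008, "ax": 0, "ay": 0, "az": 0, "hand": -1},
  {"x": 0, "y": 0, "z": -0.012, "ax": 0, "ay": 0, "az": 0, "hand": -1},
  {"x": 0, "y": 0, "z": -0.016, "ax": 0, "ay": 0, "az": 0, "hand": -1},
  {"x": 0, "y": 0, "z": -0.02, "ax": 0, "ay": 0, "az": 0, "hand": -1},
])

```text
time_s: 26.2
eef_pos: [435.4, 339.1, 257.8]
ee_rot: [0.362, 0.607, 0.362, -0.607]
force: [-0.8, 0.5, -2.0]
grip_width: 0.189
```

carry_out([
  {"x": 0, "y": 0, "z": -0.003, "ax": 0, "ay": 0, "az": 0, "hand": -1},
  {"x": 0, "y": 0, "z": -0.006, "ax": 0, "ay": 0, "az": 0, "hand": -1},
  {"x": 0, "y": 0, "z": -0.009, "ax": 0, "ay": 0, "az": 0, "hand": -1},
  {"x": 0, "y": 0, "z": -0.013, "ax": 0, "ay": 0, "az": 0, "hand": -1},
  {"x": 0, "y": 0, "z": -0.017, "ax": 0, "ay": 0, "az": 0, "hand": -1},
])

```text
time_s: 26.82
eef_pos: [435.4, 339.1, 240.8]
ee_rot: [0.362, 0.607, 0.362, -0.607]
force: [-0.2, 0.2, -1.8]
grip_width: 0.187
```

carry_out([
  {"x": 0, "y": 0, "z": -0.005, "ax": 0, "ay": 0, "az": 0, "hand": -1},
  {"x": 0, "y": 0, "z": -0.011, "ax": 0, "ay": 0, "az": 0, "hand": -1},
  {"x": 0, "y": 0, "z": -0.017, "ax": 0, "ay": 0, "az": 0, "hand": -1},
  {"x": 0, "y": 0, "z": -0.02, "ax": 0, "ay": 0, "az": 0, "hand": -1},
  {"x": 0, "y": 0, "z": -0.02, "ax": 0, "ay": 0, "az": 0, "hand": -1},
])

```text
time_s: 27.45
eef_pos: [435.3, 339.0, 220.8]
ee_rot: [-0.362, -0.607, -0.362, 0.607]
force: [-0.2, -0.9, -1.4]
grip_width: 0.189
```

```bash
python3 look.py w7; python3 pos.py 48
```

```text
27.45 [435.3 339.  220.8] [-0.362 -0.607 -0.362  0.607] 0.1892159339058806 [-0.19 -0.87 -1.45] [ 0.45  0.36  1.38 -0.    1.4   0.94]
27.6 [435.5 339.  221.2] [ 0.6 -0.3 -1.7]
lid (array([436.1, 343.5]), 55.3, [array([434.6, 340.1]), array([100. , 111.1]), np.float64(149.5)])
tray (array([435.7, 340.1]), 78.3, [array([435.9, 341.1]), array([151.7, 155.1]), np.float64(5.3)])
```

View pics/w7.png

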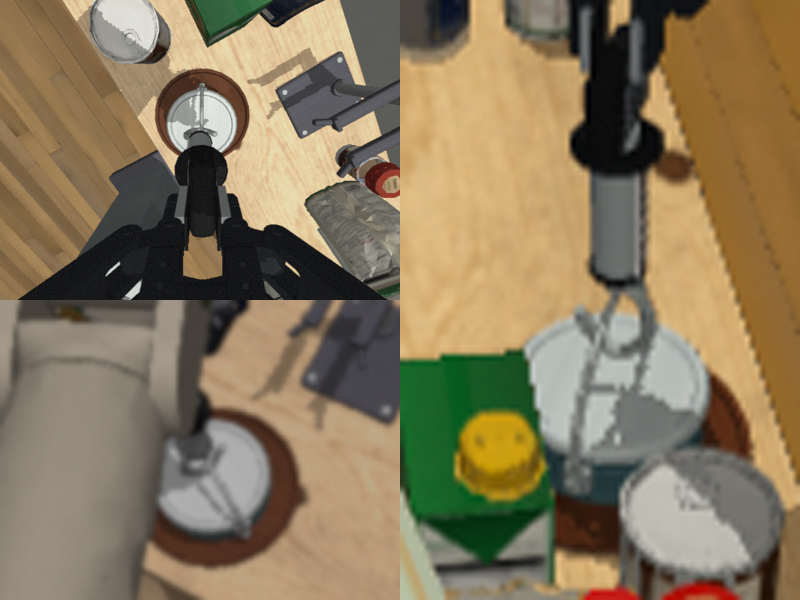

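Hook is loose below the wire, mouth free. Backing out along the hook's -x.

carry_out([
  {"x": -0.005, "y": 0.003, "z": 0, "ax": 0, "ay": 0, "az": 0, "hand": -1},
  {"x": -0.014, "y": 0.0075, "z": 0, "ax": 0, "ay": 0, "az": 0, "hand": -1},
  {"x": -0.024, "y": 0.013, "z": 0, "ax": 0, "ay": 0, "az": 0, "hand": -1},
  {"x": -0.034, "y": 0.018, "z": 0, "ax": 0, "ay": 0, "az": 0, "hand": -1},
  {"x": -0.043, "y": 0.023, "z": 0, "ax": 0, "ay": 0, "az": 0, "hand": -1},
])

```text
time_s: 28.28
eef_pos: [391.5, 362.5, 221.1]
ee_rot: [0.362, 0.607, 0.362, -0.607]
force: [-0.4, -0.1, -1.1]
grip_width: 0.185
```

```bash
python3 pos.py 48 435 340
```

```text
28.275 [391.5 362.5 221.1] [-0.4 -0.1 -1.1]
lid (array([431.2, 335.2]), 56.6, [array([431.1, 338.3]), array([102.4, 108.5]), np.float64(144.5)])
tray (array([433.2, 340.9]), 78.5, [array([434.1, 342.5]), array([151.9, 154.1]), np.float64(14.8)])
```

carry_out([
  {"x": 0, "y": 0, "z": 0.01, "ax": 0, "ay": 0, "az": 0, "hand": -1},
  {"x": 0, "y": 0, "z": 0.03, "ax": 0, "ay": 0, "az": 0, "hand": -1},
  {"x": 0, "y": 0, "z": 0.05, "ax": 0, "ay": 0, "az": 0, "hand": -1},
  {"x": 0, "y": 0, "z": 0.07, "ax": 0, "ay": 0, "az": 0, "hand": -1},
  {"x": 0, "y": 0, "z": 0.08, "ax": 0, "ay": 0, "az": 0, "hand": -1},
])

```text
time_s: 28.95
eef_pos: [392.9, 362.0, 302.5]
ee_rot: [0.362, 0.608, 0.362, -0.607]
force: [-0.2, 0.2, -1.3]
grip_width: 0.185
```

carry_out([
  {"x": 0.01, "y": -0.01, "z": 0, "ax": 0, "ay": 0, "az": 0.08, "hand": -1},
  {"x": 0.03, "y": -0.03, "z": 0, "ax": 0, "ay": 0, "az": 0.22, "hand": -1},
  {"x": 0.05, "y": -0.055, "z": 0, "ax": 0, "ay": 0, "az": 0.36, "hand": -1},
  {"x": 0.075, "y": -0.075, "z": 0, "ax": 0, "ay": 0, "az": 0.48, "hand": -1},
  {"x": 0.093, "y": -0.086, "z": 0, "ax": 0, "ay": 0, "az": 0.542, "hand": -1},
])

```text
time_s: 29.58
eef_pos: [486.4, 274.8, 300.9]
ee_rot: [0.512, 0.488, 0.512, -0.488]
force: [-0.6, 0.0, -2.2]
grip_width: 0.191
```

carry_out([
  {"x": 0, "y": 0, "z": -0.008, "ax": 0, "ay": 0, "az": 0, "hand": -1},
  {"x": 0, "y": 0, "z": -0.018, "ax": 0, "ay": 0, "az": 0, "hand": -1},
  {"x": 0, "y": 0, "z": -0.024, "ax": 0, "ay": 0, "az": 0, "hand": -1},
  {"x": 0, "y": 0, "z": -0.024, "ax": 0, "ay": 0, "az": 0, "hand": -1},
])

```text
time_s: 30.08
eef_pos: [484.8, 276.3, 276.5]
ee_rot: [0.512, 0.488, 0.512, -0.488]
force: [-0.0, 0.8, -1.4]
grip_width: 0.192
```

```bash
python3 - <<'E'
from h import *
from scipy.spatial.transform import Rotation as Ro
P=[];Y=[]
for i in range(5):
    viewer.capture('side');s=ctrl.sense();P.append(s['eef_pos']);w,x,y,z=s['ee_rot'];M=Ro.from_quat([x,y,z,w]).as_matrix();Y.append(np.degrees(np.arctan2(M[1,1],M[0,1])))
print(s['time_s'],np.mean(P,0),np.mean(Y))
w,x,y,z=0.51179805,0.48837759,0.51144169,-0.48782935;M=Ro.from_quat([x,y,z,w]).as_matrix();print('orig yaw',np.degrees(np.arctan2(M[1,1],M[0,1])))
E
```

```text
30.325 [485.27138653 276.2195436  277.27156151] 2.705189386573045
orig yaw 2.695025237969867
```

Commanded offsets sum to exactly the draw-out shift (0.115, 0.006). Going back into the stand.

carry_out([
  {"x": 0.02, "y": 0.001, "z": 0, "ax": 0, "ay": 0, "az": 0, "hand": -1},
  {"x": 0.05, "y": 0.003, "z": 0, "ax": 0, "ay": 0, "az": 0, "hand": -1},
  {"x": 0.08, "y": 0.004, "z": 0, "ax": 0, "ay": 0, "az": 0, "hand": -1},
  {"x": 0.105, "y": 0.005, "z": 0, "ax": 0, "ay": 0, "az": 0, "hand": -1},
  {"x": 0.115, "y": 0.006, "z": 0, "ax": 0, "ay": 0, "az": 0, "hand": -1},
])

```text
time_s: 30.95
eef_pos: [601.5, 281.8, 276.3]
ee_rot: [0.511, 0.488, 0.512, -0.488]
force: [-0.0, 0.6, 0.1]
grip_width: 0.183
```

carry_out([
  {"x": 0, "y": 0, "z": 0, "ax": 0, "ay": 0, "az": 0, "hand": -1},
  {"x": 0, "y": 0, "z": 0, "ax": 0, "ay": 0, "az": 0, "hand": -1},
  {"x": 0, "y": 0, "z": -0.005, "ax": 0, "ay": 0, "az": 0, "hand": -1},
  {"x": 0, "y": 0, "z": -0.012, "ax": 0, "ay": 0, "az": 0, "hand": -1},
  {"x": 0, "y": 0, "z": -0.02, "ax": 0, "ay": 0, "az": 0, "hand": -1},
])

```text
time_s: 31.58
eef_pos: [600.2, 282.1, 256.4]
ee_rot: [0.512, 0.488, 0.512, -0.488]
force: [-0.3, -0.3, -2.9]
grip_width: 0.19
```

```bash
python3 - <<'E'
from h import *
P=[];F=[];T=[]
for i in range(5):
    I=viewer.capture('wrist');s=ctrl.sense();P.append(s['eef_pos']);F.append(s['force']);T.append(s['wrist_torque'])
print(s['time_s'],np.mean(P,0),np.mean(F,0),np.mean(T,0))
cv2.imwrite('pics/in.png',I)
E
```

```text
31.825 [600.14610306 281.95788934 256.21024742] [-0.05020607  0.04350062 -1.64799228] [-0.01031743  0.01357733 -0.00611089]
```

carry_out([
  {"x": 0, "y": 0, "z": -0.006, "ax": 0, "ay": 0, "az": 0, "hand": -1},
  {"x": 0, "y": 0, "z": -0.014, "ax": 0, "ay": 0, "az": 0, "hand": -1},
  {"x": 0, "y": 0, "z": -0.024, "ax": 0, "ay": 0, "az": 0, "hand": -1},
  {"x": 0, "y": 0, "z": -0.034, "ax": 0, "ay": 0, "az": 0, "hand": -1},
  {"x": 0, "y": 0, "z": -0.04, "ax": 0, "ay": 0, "az": 0, "hand": -1},
])

```text
time_s: 32.45
eef_pos: [600.2, 281.9, 216.0]
ee_rot: [0.511, 0.488, 0.512, -0.488]
force: [-0.2, 0.3, -1.3]
grip_width: 0.184
```

carry_out([
  {"x": 0, "y": 0, "z": -0.008, "ax": 0, "ay": 0, "az": 0, "hand": -1},
  {"x": 0, "y": 0, "z": -0.016, "ax": 0, "ay": 0, "az": 0, "hand": -1},
  {"x": 0, "y": 0, "z": -0.023, "ax": 0, "ay": 0, "az": 0, "hand": -1},
  {"x": 0, "y": 0, "z": -0.028, "ax": 0, "ay": 0, "az": 0, "hand": -1},
  {"x": 0, "y": 0, "z": -0.031, "ax": 0, "ay": 0, "az": 0, "hand": -1},
])

```text
time_s: 33.08
eef_pos: [600.4, 282.0, 185.7]
ee_rot: [0.512, 0.488, 0.512, -0.488]
force: [-0.3, 0.6, -1.8]
grip_width: 0.187
```

carry_out([
  {"x": 0, "y": 0, "z": -0.001, "ax": 0, "ay": 0, "az": 0, "hand": -1},
  {"x": 0, "y": 0, "z": -0.002, "ax": 0, "ay": 0, "az": 0, "hand": -1},
  {"x": 0, "y": 0, "z": -0.003, "ax": 0, "ay": 0, "az": 0, "hand": -1},
  {"x": 0, "y": 0, "z": -0.004, "ax": 0, "ay": 0, "az": 0, "hand": -1},
  {"x": 0, "y": 0, "z": -0.004, "ax": 0, "ay": 0, "az": 0, "hand": -1},
])

```text
time_s: 33.7
eef_pos: [600.3, 282.0, 181.9]
ee_rot: [0.512, 0.488, 0.512, -0.488]
force: [-0.6, -1.0, -1.6]
grip_width: 0.188
```

```bash
python3 - <<'E'
from h import *
P=[];F=[]
for i in range(5):
    I=viewer.capture('wrist');s=ctrl.sense();P.append(s['eef_pos']);F.append(s['force'])
print(s['time_s'],np.mean(P,0),np.mean(F,0))
E
```

```text
33.95 [600.39292588 282.01475758 182.04178431] [ 0.15035057  0.27773007 -1.34685527]
```

carry_out([
  {"x": 0, "y": 0, "z": -0.001, "ax": 0, "ay": 0, "az": 0, "hand": -1},
  {"x": 0, "y": 0, "z": -0.001, "ax": 0, "ay": 0, "az": 0, "hand": -1},
  {"x": 0, "y": 0, "z": -0.001, "ax": 0, "ay": 0, "az": 0, "hand": -1},
])

```text
time_s: 34.33
eef_pos: [600.4, 282.0, 181.2]
ee_rot: [0.512, 0.488, 0.512, -0.488]
force: [-0.7, -0.1, 1.2]
grip_width: 0.189
```

```bash
python3 - <<'E'
from h import *
P=[];F=[]
for i in range(4):
    I=viewer.capture('wrist');s=ctrl.sense();P.append(s['eef_pos']);F.append(s['force'])
print(s['time_s'],np.mean(P,0),np.mean(F,0))
E
```

```text
34.525 [600.43427269 282.03341273 181.21960391] [-0.34620148 -0.26052752  1.0772275 ]
```

The collar is resting, with the weight gone from the wrist. Opening and withdrawing straight up.

carry_out([
  {"x": 0, "y": 0, "z": 0, "ax": 0, "ay": 0, "az": 0, "hand": -0.45},
  {"x": 0, "y": 0, "z": 0, "ax": 0, "ay": 0, "az": 0, "hand": -0.3},
  {"x": 0, "y": 0, "z": 0, "ax": 0, "ay": 0, "az": 0, "hand": -0.1},
  {"x": 0, "y": 0, "z": 0, "ax": 0, "ay": 0, "az": 0, "hand": 0},
  {"x": 0, "y": 0, "z": 0, "ax": 0, "ay": 0, "az": 0, "hand": 0},
])

```text
time_s: 35.15
eef_pos: [600.4, 282.0, 181.0]
ee_rot: [0.512, 0.488, 0.512, -0.488]
force: [-0.6, 0.3, 0.3]
grip_width: 0.503
```

carry_out([
  {"x": 0, "y": 0, "z": 0.008, "ax": 0, "ay": 0, "az": 0, "hand": 0},
  {"x": 0, "y": 0, "z": 0.025, "ax": 0, "ay": 0, "az": 0, "hand": 0},
  {"x": 0, "y": 0, "z": 0.055, "ax": 0, "ay": 0, "az": 0, "hand": 0},
  {"x": 0, "y": 0, "z": 0.09, "ax": 0, "ay": 0, "az": 0, "hand": 0},
  {"x": 0, "y": 0, "z": 0.12, "ax": 0, "ay": 0, "az": 0, "hand": 0},
])

```text
time_s: 35.78
eef_pos: [600.3, 282.0, 303.2]
ee_rot: [0.512, 0.489, 0.511, -0.488]
force: [0.2, 0.4, -0.1]
grip_width: 0.498
```

carry_out([
  {"x": -0.015, "y": 0, "z": 0.02, "ax": 0, "ay": 0, "az": 0, "hand": 0},
  {"x": -0.03, "y": 0, "z": 0.04, "ax": 0, "ay": 0, "az": 0, "hand": 0},
  {"x": -0.04, "y": 0.002, "z": 0.05, "ax": 0, "ay": 0, "az": 0, "hand": 0},
  {"x": -0.044, "y": 0.003, "z": 0.05, "ax": 0, "ay": 0, "az": 0, "hand": 0.5},
  {"x": -0.044, "y": 0.003, "z": 0.05, "ax": 0, "ay": 0, "az": 0, "hand": 1},
])

```text
time_s: 36.4
eef_pos: [556.1, 285.1, 350.2]
ee_rot: [0.511, 0.488, 0.512, -0.488]
force: [0.4, -0.1, -0.7]
grip_width: 0.903
```

```bash
python3 pos.py 48 435 340; python3 - <<'E'
from h import *; import json
I=viewer.capture('wrist');c=viewer.camera_info('wrist');s=ctrl.sense();print(s['time_s'],s['eef_pos'])
cv2.imwrite('pics/end.png',I)
c2=json.load(open('w2.json'));A=cv2.imread('pics/w2.png')
def dark(I,c):
    u,v=proj(c,(600,281,190)).astype(int);k=np.zeros(I.shape[:2],np.uint8);cv2.rectangle(k,(int(u-40),int(v-45)),(int(u+40),int(v+60)),255,-1)
    m=cv2.inRange(cv2.cvtColor(I,cv2.COLOR_BGR2HSV)[...,2],0,38)&k;m=cv2.morphologyEx(m,cv2.MORPH_OPEN,np.ones((7,7)))
    q=max(cv2.findContours(m,0,2)[0],key=cv2.contourArea);x,y,w,h=cv2.boundingRect(q)
    print('black bbox',(x,y,w,h),'top edge/left/right @167',onz(c,x+w/2,y,167).round(1),'bottom @220',onz(c,x+w/2,y+h,220).round(1),'left/right @167',onz(c,x,y+20,167)[0].round(1),onz(c,x+w,y+20,167)[0].round(1))
dark(A,c2);dark(I,c)
# pail teal/other displacement check side vs start
a=cv2.imread('pics/side0.png');b=viewer.capture('side');d=cv2.absdiff(a,b).max(2);d=cv2.morphologyEx((d>40).astype(np.uint8),cv2.MORPH_OPEN,np.ones((3,3)))
n,_,st,_=cv2.connectedComponentsWithStats(d[:,:350+60]);print([tuple(map(int,x)) for x in st[1:] if x[4]>15])
E
```

```text
36.4 [556.1 285.1 350.2] [ 0.4 -0.1 -0.7]
lid (array([434.5, 334.9]), 54.0, [array([434. , 337.8]), array([100.6, 104.1]), np.float64(133.5)])
tray (array([436.5, 338.9]), 78.9, [array([436.4, 340.9]), array([151.3, 154.4]), np.float64(22.2)])
36.5 [556.43175876 284.91039792 349.9852585 ]
black bbox (362, 178, 22, 17) top edge/left/right @167 [601.  304.5 167. ] bottom @220 [595.  300.2 220. ] left/right @167 592.0 612.9
black bbox (354, 179, 30, 26) top edge/left/right @167 [597.2 305.  167. ] bottom @220 [592.4 293.4 220. ] left/right @167 584.7 613.1
[(377, 26, 33, 71, 1199), (288, 70, 15, 12, 94), (270, 82, 118, 124, 4808), (273, 91, 15, 21, 170), (373, 107, 13, 5, 58), (382, 116, 28, 112, 2125), (329, 262, 37, 36, 1068), (343, 310, 45, 45, 1260), (391, 341, 17, 43, 404), (349, 360, 13, 6, 71)]
```

```bash
python3 - <<'E'
from h import *
A=cv2.imread('pics/w2.png');B=cv2.imread('pics/end.png')
def mt(A,B,n,x0,y0,x1,y1,p=8):
    r=cv2.matchTemplate(B[max(0,y0-p):y1+p,x0-p:x1+p],A[y0:y1,x0:x1],cv2.TM_CCOEFF_NORMED);_,v,_,l=cv2.minMaxLoc(r);print(n,'shift',l[0]-p,l[1]-min(p,y0),round(v,3))
mt(A,B,'scale grip',345,178,392,248);mt(A,B,'stand base',325,132,415,170);mt(A,B,'tines/stand',385,168,428,235);mt(A,B,'red jar',355,250,400,305);mt(A,B,'carton',255,10,330,46);mt(A,B,'tin_4',180,8,240,26);mt(A,B,'bag',290,282,370,330)
a=cv2.imread('pics/side0.png');b=viewer.capture('side')
mt(a,b,'side tin_4',362,340,394,372);mt(a,b,'side scale',282,256,302,290);mt(a,b,'side redlid',345,365,390,405)
E
```

```text
scale grip shift 0 1 0.985
stand base shift 0 1 0.972
tines/stand shift 0 2 0.978
red jar shift -1 1 0.971
carton shift 2 1 0.981
tin_4 shift 2 -1 0.991
bag shift -2 1 0.978
side tin_4 shift 0 0 0.852
side scale shift 0 0 0.992
side redlid shift 0 0 0.995
```

```bash
python3 -c "
from rig import finish_job; print(finish_job())"
```

```text
the job is handed in; nothing more can be done
None
```

The tin is weighed and standing in the round tray, the scale is back in its stand, and I handed the job in at about 36.5 s of the 72 s allowed.

- **Weighing:** I raised the tin slowly until it hung about 9.7 mm clear of the counter, going by the side camera, and held it still for just under 2 s. The wrist force held steady at about 6.3 N above the scale's own weight, so the tin is roughly 0.64 kg. That is about 53 mm of spring, short of the 70 mm end stop.
- **Carrying and setting down:** I carried it at about 18 mm up, worked out from the arm's height, and lowered it gently. The hook came loose below the wire and backed out with no force showing on the wrist.
- **Tin in the tray:** Its lid centre measured about (434, 338) against the tray centre at about (436, 340) in mm. The lid position varied by 2–4 mm between the images before and after unhooking, which is about the scatter of that measurement.
- **Scale in the stand:** The collar is resting on the tines and the gripper is clear above it. Matching the images from before and after shows the scale where it started.
- **Other goods:** The ones I compared between the images, including the nearby jars, tin and carton, shifted by no more than 2 pixels. I put that down to a slightly different camera pose.
- **Weaker checks:** The side view of the tin at the left (tin_4) matched less well (0.85) but with no shift. My crude dark-colour mask of the scale gave differing outlines, so I relied on the image match instead.

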